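Lock the stapler caddy onto the desk organiser

TASK

Turn the organiser base's cam grip fully anticlockwise to unlock it, put the loose blue caddy flat on the desk between the base's guide rails, tongue first, and push it in up to the spring buffers. Then turn the cam grip a quarter turn clockwise, all the way to its stop, so that it draws the caddy tight against the base. Only after that, set the stapler upright in the caddy tray, and leave the mug and the notebook beside the stapler where they are.

Things in the scene. Friction and masses are not known exactly. Their poses are not given: they have to be found in the camera images.
- base: grey organiser base, fixed, 190 mm wide (x), 32 mm high; origin on the mat (z = 0) below the cam axis. Mating face y = -40 mm, looking to -y; back y = +55 mm. Two guide rails 20 mm high run out along -y, inner sides x = +-87 mm (2 mm clearance each) to y = -85 mm, then flare to a 195 mm mouth at y = -115 mm. The caddy sits home at the same yaw as the base
- base_face (a point): middle of the base's mating face, at desk height; axes as base, -y points out to the arriving caddy. Two black rubber spring buffers at x = +-70 mm, 11 mm high, stand 6 mm proud of the face (1500 N/m together, 9 N pressed flush). The cam catches the caddy's stud from up to 8 mm short of home; a locked cam bars its way in
- cam (a joint): cam angle: 0 = unlocked (bar grip along the base's y, yellow mark on its -y end, caddy side), 1.571 = locked (bar along the base's x, yellow mark to -x). Grows clockwise seen from above; stops at 0 and 1.571. Turns with 0.04 N m, against the buffers up to about 0.3 N m; goes over a dead point at about 1.36, then stays locked
- cam_grip (a point): centre of the black bar grip of the cam, on the cam axis, 60 mm above the desk. The bar is 64 mm long (this point's y), 14 mm thick (this point's x) and stands from 41 to 71 mm height over an 82 mm disc whose top is at 33 mm. The point turns with the cam
- caddy: loose blue caddy tray, 170 (x) by 107 mm (y), walls 20 mm high, floor 5 mm thick, about 0.4 kg; origin at the middle of its underside. Inside 160 mm in x, y from -41.5 to +48.5 mm. On its +y side a 30 mm wide steel tongue reaches to y = +81.5 mm and carries an upright brass stud (10 mm thick, top at 22 mm) at y = +73.5 mm. It starts on the bare desk, 2 mm lower than the mat under the base
- caddy_face (a point): middle of the caddy's mating face (y = +53.5 mm of the caddy), at its underside; axes as the caddy. Fully home it lies on base_face
- caddy_grip (a point): centre of the caddy's upright grip rib at its outer side (y = -47.5 mm of the caddy), 40 mm above its underside; the rib is 70 mm long (caddy x), 12 mm thick (caddy y) and reaches up to 52 mm
- stapler: red and black desk stapler, 138 mm (its x) by 40 mm (its y) by 48 mm high, standing upright on a 7 mm high foot plate; its arm (18 to 45 mm height) is 22 mm wide and is the place to grip; the arm does not move; origin at the middle of its underside
- mug: dark grey and white mug, 82 mm wide, 97 mm high, a bystander; origin at its underside
- notebook: purple spiral notebook, 148 x 109 x 14 mm, lying flat on the mat beyond the stapler, a bystander; origin at the middle of its underside

How it is judged:
On the way, in this order (a step that is already met when the one before it is completed fails the run):
1. the cam is unlocked (below 0.2 rad) (value of joint cam below 0.2 rad), for 0.2 s.
2. the caddy is flat on the desk between the rails, within 8 mm of home, with the cam still unlocked (below 0.3 rad) (y of caddy_face in the frame of base_face above -0.008 m and x of caddy_face in the frame of base_face between -0.006 and 0.006 m and height (world z) of caddy_face below 0.004 m and angle between caddy's own z axis and vertical below 0.06 rad and value of joint cam below 0.3 rad), for 0.2 s.
3. the cam is turned to locked (above 1.4 rad) and the caddy is drawn to within 2 mm of the base (value of joint cam above 1.4 rad and y of caddy_face in the frame of base_face above -0.002 m), for 0.2 s.
4. the stapler stands in the caddy tray (x of stapler in the frame of caddy between -0.03 and 0.03 m and y of stapler in the frame of caddy between -0.03 and 0.037 m and z of stapler in the frame of caddy below 0.012 m), for 0.2 s.
At the end, for the whole second after the job is handed in: Cam above 1.4 rad; caddy flat on the desk (tilt < 0.06), its face within 2 mm of the base face, centred to 6 mm, square to 0.04 rad; stapler upright (tilt < 0.15), at rest on the tray floor, its origin within 30 mm of the caddy origin in x, -30 to +37 mm in y, below 12 mm (all of step 3 and all of step 4 and y of caddy_face in the frame of base_face below 0.002 m and x of caddy_face in the frame of base_face between -0.006 and 0.006 m and angle between the y axis of caddy and the y axis of base, either way round below 0.04 rad and height (world z) of caddy_face below 0.004 m and angle between caddy's own z axis and vertical below 0.06 rad and angle between stapler's own z axis and vertical below 0.15 rad and linear speed of each of stapler, caddy below 0.02 m/s); the robot touches nothing.
It fails at once if the mug is pushed more than 30 mm or tipped (distance of mug from where it was at the start of the episode above 0.03 m or angle between mug's own z axis and vertical above 0.3 rad).
It fails at once if the notebook is moved more than 30 mm (distance of notebook from where it was at the start of the episode above 0.03 m).
It also fails if it takes over 72 s, if anything falls off the work surface, if the arm or the gripper's body presses on something with over 40 N, if the wrist force passes 120 N, or if a joint passes its speed limit or range.

ROBOT

A 6-joint arm with a two-finger parallel gripper is mounted at the origin on a cart in front of the work surface, level with it; the furniture and walls round the work are solid. World frame = base frame: x ahead of the robot, y to its left, z up, the work surface at z = 0. Lengths are in m, angles in rad, forces in N, time in s.
With the tool pointing down it reaches from about 0.35 to 0.775 m from the base axis. Payload 7.3 kg.
Tool frame: the origin (TCP) lies midway between the tips of the shut fingers; the grasp point (between the pads) lies 19 mm behind it; x points along the fingers, y is the direction in which the jaws open and shut, and the axes are right-handed (so a half turn about x gives the same grasp; the last joint's range is limited). The gripper opens to 92 mm and grips with 3 to 60 N. Pads are 19 mm wide; open, the fingers measure 130 mm over their backs; the gripper's body (75 mm by 190 mm) begins 47 mm behind the grasp point.
Start: joints at [1.049, 0.342, 1.524, -0, 1.275, -0.146], TCP at [0.193, 0.488, 0.227] pointing down, gripper open.
Joint ranges: [-2.53, 2.53], [-0.77, 2.02], [0.04, 2.7], [-1, 4.14], [0.28, 2.66], [-3.11, 3.11]. Speed limits (rad/s): [2.57, 2.57, 3.14, 3.14, 3.14, 3.14].

INTERFACE

Orientations are given as a 3x3 rotation matrix whose columns are the frame's x, y, z axes.
In Python, from rig import ctrl gives the robot as it stands.
- The arm moves only by the shell command python3 -m crank 'ROWS' [FORCE]. ROWS is JSON, a list that holds one entry, the list of rows, each a list of 7 numbers: the shift along the tool's x, y, z in m, then the turn, a rotation vector about the tool's x, y, z in degrees, then the opening, from -1 (shut) to 1 (fully open). In form: [[[x, y, z, wx, wy, wz, jaw], ...]]. A call has 1 to 12 rows; each row is the pose to reach, as a shift and turn from the pose measured when the call began, along the tool's axes at that moment; what a row does not reach only later rows make up. A row lasts 1/8 s, in which the tool goes at most 62.5 mm and 10.7 degrees, less where a joint would pass 70% of its speed; a pose out of reach is approached as far as the arm can. A call with a gripper value outside its range is refused whole. The fingers move at their own pace and stop on an object; FORCE is the grip in N (left out, the last holds). Time passes only in rows, so rows that repeat a pose let the fingers close. It gives the time, the measured TCP pose, the force and the opening at its end, in the units of the state.
- ctrl.get_obs(): the state, without advancing time (a new reading comes with each control period).
- ctrl.snapshot(name): name is "side" or "top"; returns the picture (420x560x3 uint8, blue, green, red); there is no depth.
- ctrl.calibration(name): a dict with "mtx" (3x3 intrinsics, pixels), "distortion" ([k1, k2, p1, p2, k3] as OpenCV has them; the pictures are not rectified), "extrinsics" (4x4, takes a point from world to camera coordinates). Camera axes: x right, y down, z forward; pixel columns grow to the right and rows downward; lengths in m; the calibration is good to about 2 mm. A picture is of the moment at which its call begins. calibration takes no time and is no camera call.
- ctrl.job_done(): hands the job in, once; it reports no verdict.
The state is a dict: "time": time; "qpos": joint angles; "qd": joint speeds; "joint_torque": joint torques, N m; "tool_pos": TCP position; "tcp_rot": TCP orientation; "wrist_force": force on the tool from outside, world axes, zero at the start; "torque": the same for the moment, N m; "gripper_width": finger opening in m.
Only numpy, scipy, OpenCV 4.12 (cv2) and the standard library are available. Lean on these libraries where they do the work, as an engineer would, in place of code of your own. Each camera call takes 0.05 s, during which the arm holds its last target.

## Working session

There is one attempt and no reset: what is moved stays moved. The work goes in short steps, Python scripts to look and compute and a shell command to move; the robot and the scene stay as the last step left them, time stands still between calls to the robot, and variables do not carry over. Pictures are saved under pics/ and viewed, and the job is handed in when it is done.

```bash
ls; mkdir -p pics; python3 - <<'E'
from rig import ctrl
import cv2,numpy as np
o=ctrl.get_obs()
for k in o: print(k,np.round(o[k],3).tolist())
for n in("top","side"):
    cv2.imwrite(f"pics/{n}0.png",ctrl.snapshot(n)); c=ctrl.calibration(n)
    for k in c: print(k,np.round(c[k],4).tolist())
E
```

```text
pics
time 0.0
qpos [1.049, 0.343, 1.525, 0.0, 1.275, -0.146]
qd [0.0, -0.0, 0.002, -0.001, 0.0, -0.003]
joint_torque [-0.002, -43.124, -24.422, 0.072, 0.056, -0.0]
tool_pos [0.192, 0.488, 0.226]
tcp_rot [[-0.001, 0.367, 0.93], [-0.001, 0.93, -0.367], [-1.0, -0.002, -0.0]]
wrist_force [-0.944, -0.095, 0.149]
torque [-0.019, -0.025, -0.005]
gripper_width 0.092
mtx [[395.401, 0.0, 280.364], [0.0, 395.401, 209.6664], [0.0, 0.0, 1.0]]
distortion [-0.0914, 0.0, 0.0, 0.0, 0.0]
extrinsics [[0.0063, -0.9999, -0.0132, 0.1464], [-0.9957, -0.0051, -0.0925, 0.6204], [0.0924, 0.0137, -0.9956, 1.1345], [0.0, 0.0, 0.0, 1.0]]
mtx [[413.5524, 0.0, 281.573], [0.0, 413.5524, 210.1019], [0.0, 0.0, 1.0]]
distortion [-0.0265, 0.0, 0.0, 0.0, 0.0]
extrinsics [[-0.9855, -0.1679, -0.0229, 0.6426], [-0.0778, 0.5689, -0.8187, 0.0321], [0.1505, -0.8051, -0.5737, 1.2261], [0.0, 0.0, 0.0, 1.0]]
```

View pics/top0.png

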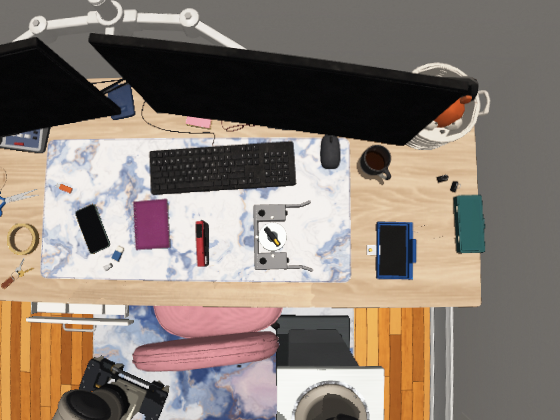

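View pics/side0.png

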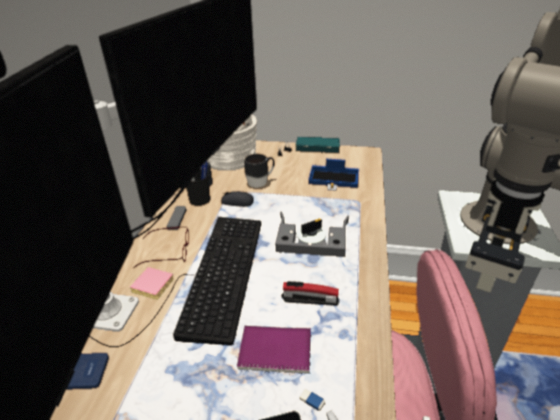

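```bash
cat > h.py <<'E'
import numpy as np,cv2
from rig import ctrl
def cal(n):
    c=ctrl.calibration(n); return np.array(c["mtx"]),np.array(c["distortion"]),np.array(c["extrinsics"])
def ray(n,uv):
    K,d,E=cal(n); p=cv2.undistortPoints(np.array(uv,float).reshape(-1,1,2),K,d)[:,0]
    R=E[:3,:3]; C=-R.T@E[:3,3]; D=np.c_[p,np.ones(len(p))]@R
    return C,D
def plane(n,uv,z):
    C,D=ray(n,uv); return C+D*((z-C[2])/D[:,2])[:,None]
def proj(n,X):
    K,d,E=cal(n); r,_=cv2.Rodrigues(E[:3,:3]); return cv2.projectPoints(np.array(X,float).reshape(-1,3),r,E[:3,3],K,d)[0][:,0]
def crop(n,img,x0,y0,w,h,out):
    s=min(800/w,600/h); cv2.imwrite(out,cv2.resize(img[y0:y0+h,x0:x0+w],None,fx=s,fy=s,interpolation=cv2.INTER_NEAREST))
E
python3 - <<'E'
from h import *
t=cv2.imread("pics/top0.png");s=cv2.imread("pics/side0.png")
crop("top",t,180,180,260,110,"pics/t0c.png")
crop("s",s,220,130,180,200,"pics/s0c.png")
crop("top",t,240,190,80,90,"pics/t0b.png")
E
```

```text
(no output)
```

View pics/t0c.png

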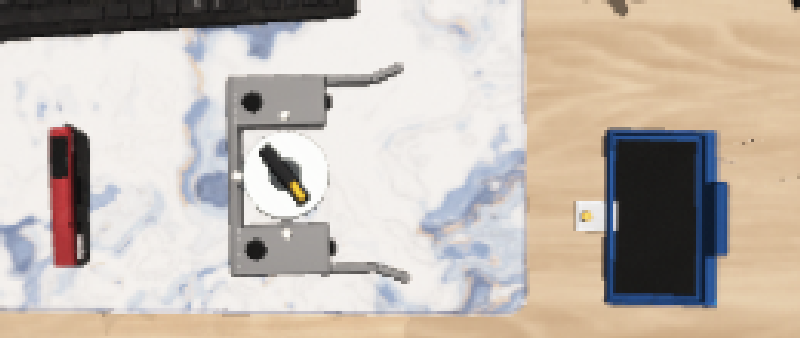

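View pics/s0c.png

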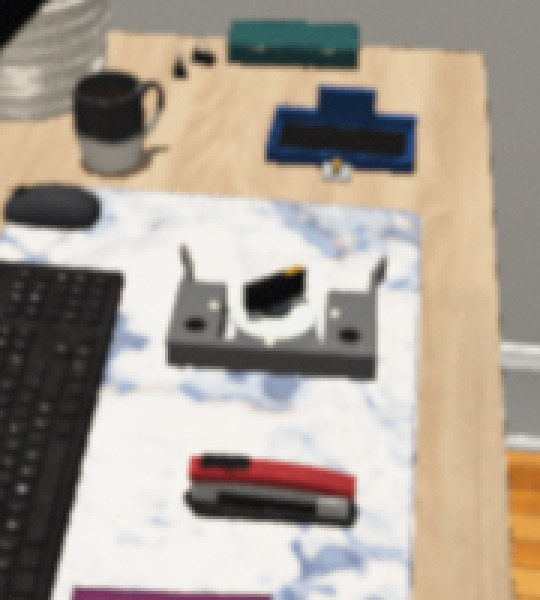

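View pics/t0b.png

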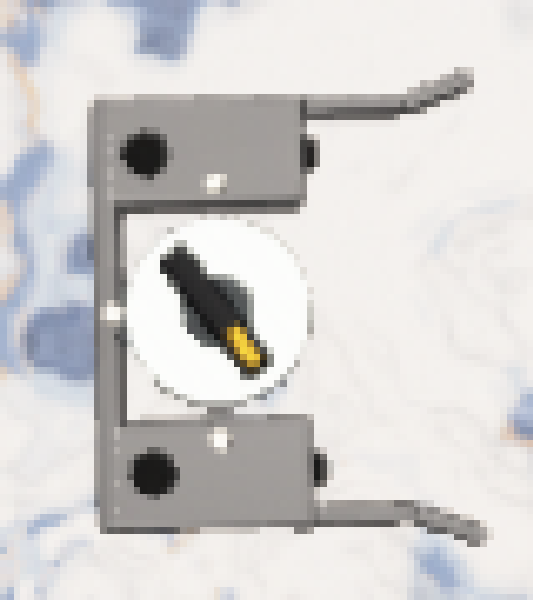

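```bash
python3 - <<'E'
from h import *
t=cv2.imread("pics/top0.png")
C,_=ray("top",[[280,210]]);print("cam",C); print("side",ray("side",[[280,210]])[0])
hsv=cv2.cvtColor(t,cv2.COLOR_BGR2HSV)
def big(m,roi):
    x,y,w,h=roi; z=np.zeros_like(m); z[y:y+h,x:x+w]=m[y:y+h,x:x+w]
    n,l,s,c=cv2.connectedComponentsWithStats(z); i=1+s[1:,4].argmax(); return (l==i).astype(np.uint8)
def obb(m,z,name):
    cs,_=cv2.findContours(m,cv2.RETR_EXTERNAL,cv2.CHAIN_APPROX_NONE)
    c=np.vstack(cs)[:,0]; X=plane("top",c,z)[:,:2].astype(np.float32)
    r=cv2.minAreaRect(X*1000); print(name,np.round(r[0],1),np.round(r[1],1),r[2], np.round(X.min(0),4),np.round(X.max(0),4)); return X
# base grey
S=hsv[...,1];V=hsv[...,2]
m=((S<30)&(V>90)&(V<185)).astype(np.uint8); m=cv2.morphologyEx(m,cv2.MORPH_OPEN,np.ones((3,3),np.uint8))
mm=np.zeros_like(m); mm[195:275,250:291]=m[195:275,250:291]
obb(mm,.032,"base")
cv2.imwrite("pics/m_base.png",cv2.resize(mm[190:280,240:320]*255,None,fx=6,fy=6,interpolation=0))
b=big(((hsv[...,0]>100)&(hsv[...,0]<125)&(S>120)&(V>60)).astype(np.uint8),(365,210,60,80))
obb(b,.02,"caddy")
cv2.imwrite("pics/m_cad.png",cv2.resize(b[210:290,360:430]*255,None,fx=6,fy=6,interpolation=0))
y=((hsv[...,0]>18)&(hsv[...,0]<35)&(S>150)&(V>120)).astype(np.uint8)
yb=big(y,(262,225,35,30)); obb(yb,.071,"yellow")
k=big(((V<75)).astype(np.uint8)|yb,(260,222,30,32)); obb(k,.071,"bar")
st=big((((hsv[...,0]<8)|(hsv[...,0]>172))&(S>140)&(V>70)).astype(np.uint8),(185,210,40,65)); obb(st,.045,"stapler red")
n=big(((hsv[...,0]>140)&(hsv[...,0]<170)&(S>100)).astype(np.uint8),(120,180,60,80)); obb(n,.014,"notebook")
print("mug px->",plane("top",[[374,159],[375,163]],.097))
print("stud",plane("top",[[370.5,250.3]],.022))
E
```

```text
cam [0.5119962  0.13394649 1.18887283]
side [0.45127883 1.0767715  0.74448552]
base [541.1 175.4] [189.9 108.9] 0.4449317157268524 [0.4457 0.1209] [0.6362 0.2306]
caddy [ 502.8 -192.9] [114. 166.] 89.37670135498047 [ 0.4202 -0.2502] [ 0.5855 -0.135 ]
yellow [525.7 160.8] [18.  7.] 34.13141632080078 [0.5185 0.1554] [0.5326 0.1668]
bar [540.6 173.2] [61.1 17.2] 34.201904296875 [0.5157 0.1526] [0.5663 0.1953]
stapler red [519.6 383.2] [128.1  20. ] 4.37494421005249 [0.4562 0.3695] [0.5838 0.3956]
notebook [575.5 540.6] [145.3 102.5] 5.211452007293701 [0.5029 0.486 ] [0.6487 0.5959]
mug px-> [[ 0.75803998 -0.113876    0.097     ]
 [ 0.74658936 -0.11646998  0.097     ]]
stud [[ 0.50152172 -0.11608864  0.022     ]]
```

View pics/m_base.png

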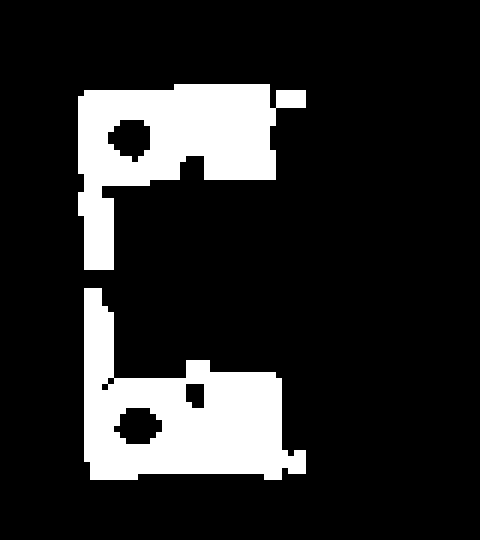

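View pics/m_cad.png

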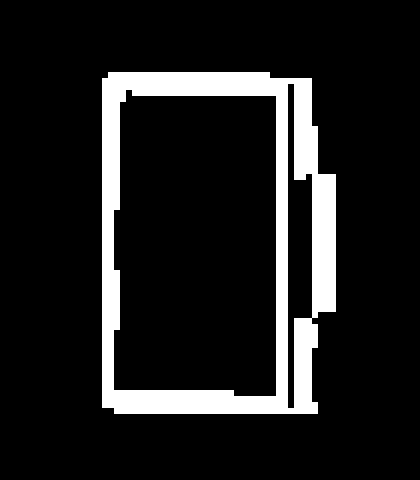

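```bash
cat >> h.py <<'E'
def edge(n,img,p0,p1,half=4,z=0.,N=None,thr_frac=.5,ch=None):
    """subpixel edge near segment p0-p1: strongest gradient along normal; robust line fit; returns world line (pt,dir)"""
    g=(img[...,ch] if ch is not None else cv2.cvtColor(img,cv2.COLOR_BGR2GRAY)).astype(np.float32)
    p0=np.array(p0,float);p1=np.array(p1,float);d=(p1-p0);L=np.linalg.norm(d);d/=L;nn=np.array([-d[1],d[0]])
    N=N or int(L)+1; ts=np.linspace(0,L,N); ss=np.arange(-half,half+.01,.25); P=[]
    for t in ts:
        q=p0+d*t+nn*ss[:,None]
        v=cv2.remap(g,q[:,0].astype(np.float32)[None],q[:,1].astype(np.float32)[None],cv2.INTER_LINEAR)[0]
        v=cv2.GaussianBlur(v[None],(5,1),0)[0]; G=np.abs(np.gradient(v)); i=G.argmax()
        if G[i]<2: continue
        w=G[max(0,i-4):i+5]; P.append(p0+d*t+nn*(w@ss[max(0,i-4):i+5]/w.sum()))
    P=np.array(P); X=plane(n,P,z)[:,:2]*1000
    keep=np.ones(len(X),bool)
    for _ in range(5):
        l=cv2.fitLine(X[keep].astype(np.float32),cv2.DIST_HUBER,0,.01,.01)[:,0]
        r=(X-l[2:])@np.array([-l[1],l[0]]); keep=np.abs(r)<max(1.0,2*np.median(np.abs(r)))
    return l[2:],l[:2],keep.sum(),np.abs(r[keep]).mean(),P
def show(name,l):
    d=l[1]; a=np.degrees(np.arctan2(d[1],d[0])); print(name,"pt",np.round(l[0],1),"ang",round(float(a),2),"n",l[2],"res",round(float(l[3]),2))
E
python3 - <<'E'
from h import *
t=cv2.imread("pics/top0.png")
def c(x,y): return (240+x/6.667-.5+.0,190+y/6.667-.5)
L={}
show("back",edge("top",t,c(94,108),c(103,520),3,.032))
show("faceA",edge("top",t,c(302,170),c(303,198),3,.032))
show("faceA2",edge("top",t,c(302,104),c(302,130),3,.032))
show("faceB",edge("top",t,c(312,425),c(313,450),3,.032))
show("sideHi",edge("top",t,c(105,100),c(295,98),3,.032))
show("sideLo",edge("top",t,c(110,530),c(300,530),3,.032))
# bar & mark
for n,px in dict(end1=(180,260),end2=(252,358)).items(): print(n,plane("top",[c(*px)],.071)*1000)
def k(x,y): return (180+x/3.077-.5,180+y/3.077-.5)
show("cad +y",edge("top",t,k(606,135),k(606,190),3,.02,ch=0))
show("cad +y2",edge("top",t,k(606,240),k(605,300),3,.02,ch=0))
show("cad hi",edge("top",t,k(612,130),k(695,131),3,.02))
show("cad lo",edge("top",t,k(612,306),k(700,307),3,.02))
show("cad -y",edge("top",t,k(717,140),k(717,175),3,.02))
show("cad rib",edge("top",t,k(727,187),k(727,250),3,.052))
show("inner +y",edge("top",t,k(615,145),k(615,195),2.5,.02))
show("inner -y",edge("top",t,k(697,145),k(697,295),2.5,.02))
show("inner hi",edge("top",t,k(625,139),k(690,139),2.5,.02))
show("inner lo",edge("top",t,k(625,295),k(690,295),2.5,.02))
crop("",t,360,210,70,80,"pics/cadz.png"); crop("",t,185,210,40,65,"pics/stz.png")
E
```

```text
back pt [570. 230.] ang 1.94 n 47 res 0.5
faceA pt [596.9 134. ] ang -14.08 n 4 res 0.4
faceA2 pt [626.5 135.1] ang 2.58 n 3 res 0.01
faceB pt [486.7 130.5] ang 13.39 n 4 res 0.64
sideHi pt [637.3 166.5] ang -89.48 n 24 res 0.12
sideLo pt [446.3 176.5] ang -87.1 n 24 res 0.31
end1 [[562.05104699 188.27614125  71.        ]]
end2 [[520.76858901 157.42652494  71.        ]]
cad +y pt [ 552.1 -136.5] ang 8.18 n 18 res 1.69
cad +y2 pt [ 455.7 -134.2] ang -7.8 n 13 res 0.57
cad hi pt [ 586.5 -191.9] ang 89.99 n 21 res 0.15
cad lo pt [ 418.3 -189.8] ang 89.87 n 29 res 0.12
cad -y pt [ 560.1 -243.2] ang -0.85 n 12 res 0.04
cad rib pt [ 500.7 -241.2] ang -1.23 n 21 res 0.08
inner +y pt [ 546.8 -138.7] ang 0.14 n 13 res 0.17
inner -y pt [ 501.4 -224.3] ang -4.32 n 39 res 0.94
inner hi pt [ 581.3 -176.3] ang -89.54 n 16 res 0.03
inner lo pt [ 429.2 -183.5] ang 87.36 n 22 res 0.32
```

View pics/cadz.png

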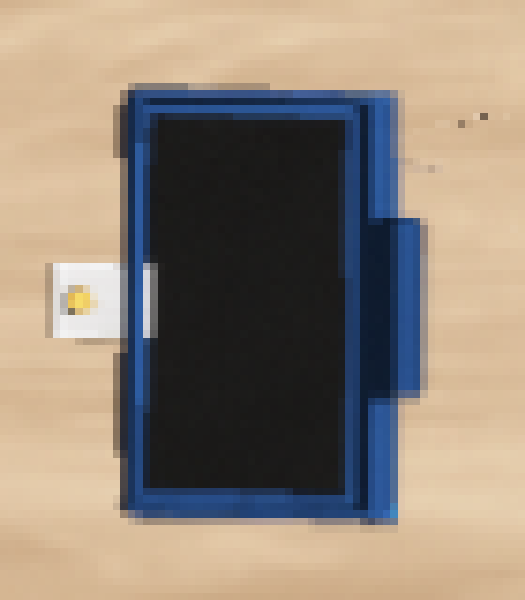

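View pics/stz.png

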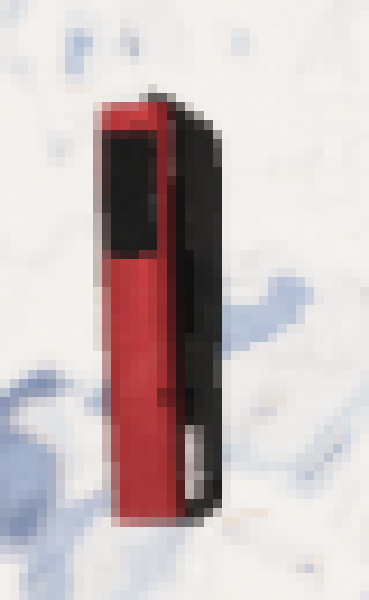

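```bash
cat >> h.py <<'E'
def tri(uvt,uvs):
    c1,d1=ray("top",[uvt]);c2,d2=ray("side",[uvs]);d1=d1[0]/np.linalg.norm(d1);d2=d2[0]/np.linalg.norm(d2)
    A=np.c_[d1,-d2];s=np.linalg.lstsq(A,c2-c1,rcond=None)[0];a=c1+d1*s[0];b=c2+d2*s[1];return (a+b)/2,np.linalg.norm(a-b)
def goal(x,y,z,jaw,o=None):
    """print shift/turn in present tool axes for TCP world target, tool down, jaw axis at angle deg"""
    from scipy.spatial.transform import Rotation as Ro
    o=o or ctrl.get_obs(); p=np.array(o["tool_pos"]);R=np.array(o["tcp_rot"]); a=np.radians(jaw)
    Y=np.array([np.cos(a),np.sin(a),0]);X=np.array([0,0,-1.]);T=np.c_[X,Y,np.cross(X,Y)]
    print("shift",np.round(R.T@(np.array([x,y,z])-p),4).tolist(),"turn",np.round(np.degrees(Ro.from_matrix(R.T@T).as_rotvec()),1).tolist())
def st():
    o=ctrl.get_obs();R=np.array(o["tcp_rot"]);print("t",round(o["time"],2),"tcp",np.round(o["tool_pos"],4).tolist(),"jaw",round(float(np.degrees(np.arctan2(R[1,1],R[0,1]))),2),"F",np.round(o["wrist_force"],1).tolist(),"M",np.round(o["torque"],2).tolist(),"w",round(float(o["gripper_width"]),4));return o
E
python3 - <<'E'
from h import *
print(tri((272,347),(437,253)))
print(tri((205,350),(470,300)))
print(tri((406,142),(258,103)), tri((95,38),(150,210)))
# cross-check from the side camera: caddy stud, base cam bar ends, stapler
s=cv2.imread("pics/side0.png")
k=lambda x,y:(220+x/3-.5,130+y/3-.5)
print("stud",tri((370.5-.5,250.3-.5),k(337,163)))
print("bar mark end", tri((240+252/6.667-.5,190+358/6.667-.5),k(300,270)))
goal(.5415,.1735,.15,-53.2)
E
```

```text
(array([ 0.20407502,  0.17334891, -0.00261176]), np.float64(0.01830305643480033))
(array([0.18172201, 0.37096658, 0.02921591]), np.float64(0.05431534702830599))
(array([ 0.75307985, -0.15119247,  0.27675553]), np.float64(0.012520521594866128)) (array([0.87156889, 0.53113589, 0.37476326]), np.float64(0.18280272510252424))
stud (array([ 0.50175613, -0.11537872,  0.01876937]), np.float64(0.002413274688748406))
bar mark end (array([0.5192405 , 0.15739434, 0.0676766 ]), np.float64(0.003114898579583308))
shift [0.0763, -0.1644, 0.4401] turn [121.7, 0.1, 0.1]
```

```bash
python3 -m crank '[[[0,-0.04,0.1,20,0,0,1],[0,-0.08,0.2,42,0,0,1],[0,-0.13,0.33,63,0,0,1],[0.03,-0.164,0.44,84,0,0,1],[0.05,-0.164,0.44,105,0,0,1],[0.06,-0.164,0.44,121.7,0,0,1],[0.076,-0.164,0.44,121.7,0,0,1],[0.076,-0.164,0.44,121.7,0,0,1],[0.076,-0.164,0.44,121.7,0,0,1],[0.076,-0.164,0.44,121.7,0,0,1],[0.076,-0.164,0.44,121.7,0,0,1],[0.076,-0.164,0.44,121.7,0,0,1]]]' 60; python3 - <<'E'
from h import *
st(); goal(.5415,.1735,.042,-53.2)
cv2.imwrite("pics/t1.png",ctrl.snapshot("top"));s=ctrl.snapshot("side");crop("",s,220,130,180,160,"pics/s1.png")
E
```

```text
time: 1.6
tool_pos: [0.5413, 0.1738, 0.1497]
tcp_rot: [[-0.002, 0.596, -0.803], [-0.001, -0.803, -0.596], [-1.0, 0.0, 0.002]]
wrist_force: [0.7, -0.0, 1.3]
gripper_width: 0.092
t 1.6 tcp [0.5413, 0.1738, 0.1497] jaw -53.44 F [0.7, -0.0, 1.3] M [-0.07, 0.12, 0.04] w 0.092
shift [0.1077, 0.0004, -0.0002] turn [-0.2, 0.1, -0.0]
```

View pics/s1.png

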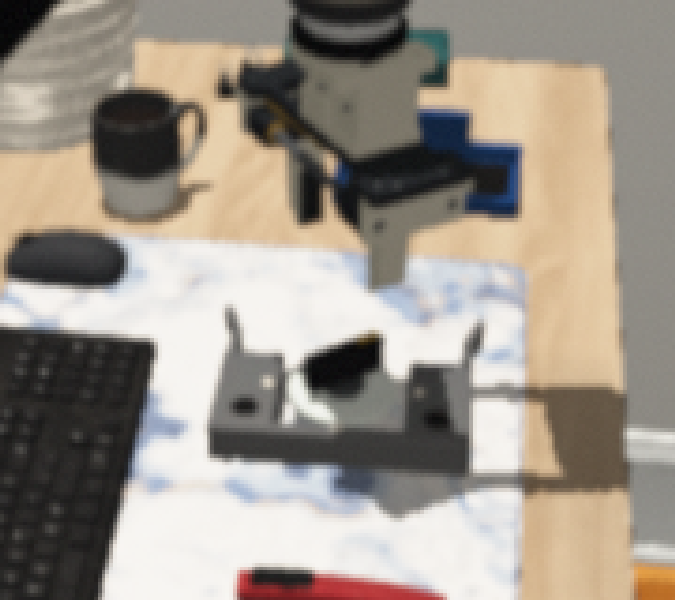

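The side view shows the gripper above the cam, with the jaws across the bar. I'll descend and grip.

```bash
python3 -m crank '[[[0.035,0,0,0,0,0,1],[0.07,0,0,0,0,0,1],[0.095,0,0,0,0,0,1],[0.106,0,0,0,0,0,1],[0.106,0,0,0,0,0,0],[0.106,0,0,0,0,0,-0.6],[0.106,0,0,0,0,0,-1],[0.106,0,0,0,0,0,-1],[0.106,0,0,0,0,0,-1],[0.106,0,0,0,0,0,-1]]]' 40; python3 - <<'E'
from h import *
st(); goal(.5415,.1735,.0437,1.8)
E
```

```text
time: 2.95
tool_pos: [0.5412, 0.1737, 0.0439]
tcp_rot: [[-0.001, 0.598, -0.801], [-0.001, -0.801, -0.598], [-1.0, 0.0, 0.002]]
wrist_force: [0.2, 1.2, 0.2]
gripper_width: 0.0362
t 2.95 tcp [0.5412, 0.1737, 0.0439] jaw -53.25 F [0.2, 1.2, 0.2] M [-0.04, 0.17, -0.03] w 0.0362
shift [0.0002, 0.0004, -0.0001] turn [-55.1, 0.1, 0.0]
```

Still closing.

```bash
python3 -m crank '[[[0,0,0,0,0,0,-1],[0,0,0,0,0,0,-1],[0,0,0,0,0,0,-1],[0,0,0,0,0,0,-1],[0,0,0,0,0,0,-1]]]' 40; python3 - <<'E'
from h import *
st()
E
```

```text
time: 3.58
tool_pos: [0.5409, 0.1742, 0.0439]
tcp_rot: [[-0.002, 0.598, -0.801], [-0.001, -0.801, -0.598], [-1.0, -0.0, 0.002]]
wrist_force: [-2.2, 4.6, 0.6]
gripper_width: 0.0141
t 3.58 tcp [0.5409, 0.1742, 0.0439] jaw -53.25 F [-2.2, 4.6, 0.6] M [0.7, 0.35, -0.01] w 0.0141
```

```bash
python3 -m crank '[[[0,0,0,-7,0,0,-1],[0,0,0,-14,0,0,-1],[0,0,0,-21,0,0,-1],[0,0,0,-28,0,0,-1],[0,0,0,-35,0,0,-1],[0,0,0,-42,0,0,-1],[0,0,0,-47,0,0,-1],[0,0,0,-51,0,0,-1],[0,0,0,-54,0,0,-1],[0,0,0,-56,0,0,-1],[0,0,0,-56,0,0,-1]]]' 40; python3 - <<'E'
from h import *
st()
E
```

```text
time: 4.95
tool_pos: [0.54, 0.1747, 0.0439]
tcp_rot: [[-0.004, 0.999, 0.047], [0.0, 0.047, -0.999], [-1.0, -0.004, -0.0]]
wrist_force: [-5.0, 4.7, 3.7]
gripper_width: 0.0137
t 4.95 tcp [0.54, 0.1747, 0.0439] jaw 2.68 F [-5.0, 4.7, 3.7] M [0.65, 0.54, -0.71] w 0.0137
```

```bash
python3 -m crank '[[[0,0,0,2,0,0,0],[0,0,0,2,0,0,1],[0,0,0,2,0,0,1],[0,0,0,2,0,0,1],[-0.03,0,0,0,0,0,1],[-0.08,0,0,0,0,0,1],[-0.13,0,0,0,0,0,1],[-0.15,0,0,0,0,0,1]]]' 40; python3 - <<'E'
from h import *
st(); goal(.5016,-.2375,.13,89.5);goal(.5016,-.2375,.13,-90.5)
E
```

```text
time: 5.95
tool_pos: [0.5418, 0.1748, 0.1973]
tcp_rot: [[0.002, 0.999, 0.047], [0.001, 0.047, -0.999], [-1.0, 0.002, -0.001]]
wrist_force: [0.3, -0.3, -0.6]
gripper_width: 0.0889
t 5.95 tcp [0.5418, 0.1748, 0.1973] jaw 2.69 F [0.3, -0.3, -0.6] M [-0.06, 0.02, 0.01] w 0.0889
shift [0.0669, -0.0596, 0.41] turn [-86.8, 0.0, -0.1]
shift [0.0669, -0.0596, 0.41] turn [93.2, -0.1, -0.0]
```

```bash
python3 -m crank '[[[0,-0.01,0.05,10,0,0,1],[0,-0.02,0.11,20,0,0,1],[0,-0.03,0.17,30,0,0,1],[0,-0.04,0.23,40,0,0,1],[0,-0.05,0.29,50,0,0,1],[0.01,-0.06,0.35,60,0,0,1],[0.02,-0.06,0.39,70,0,0,1],[0.03,-0.06,0.41,80,0,0,1],[0.04,-0.06,0.41,90,0,0,1],[0.05,-0.06,0.41,93.2,0,0,1],[0.067,-0.06,0.41,93.2,0,0,1],[0.067,-0.06,0.41,93.2,0,0,1]]]'; python3 - <<'E'
from h import *
st(); goal(.5016,-.2375,.022,-90.5)
t=ctrl.snapshot("top");cv2.imwrite("pics/t2.png",t);s=ctrl.snapshot("side");cv2.imwrite("pics/s2.png",s)
crop("",t,240,190,160,110,"pics/t2c.png");crop("",s,240,130,160,120,"pics/s2c.png")
E
```

```text
time: 7.45
tool_pos: [0.5004, -0.2371, 0.1288]
tcp_rot: [[-0.001, -0.009, -1.0], [0.002, -1.0, 0.009], [-1.0, -0.002, 0.001]]
wrist_force: [0.1, -0.4, 0.6]
gripper_width: 0.0921
t 7.45 tcp [0.5004, -0.2371, 0.1288] jaw -90.51 F [0.1, -0.4, 0.6] M [-0.05, 0.18, -0.01] w 0.0921
shift [0.1068, 0.0006, -0.0013] turn [-0.0, 0.0, 0.1]
```

View pics/t2c.png

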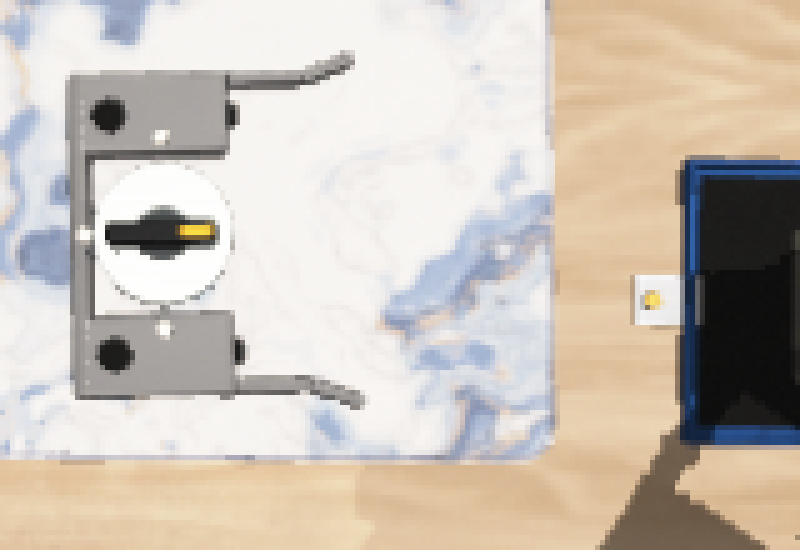

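View pics/s2c.png

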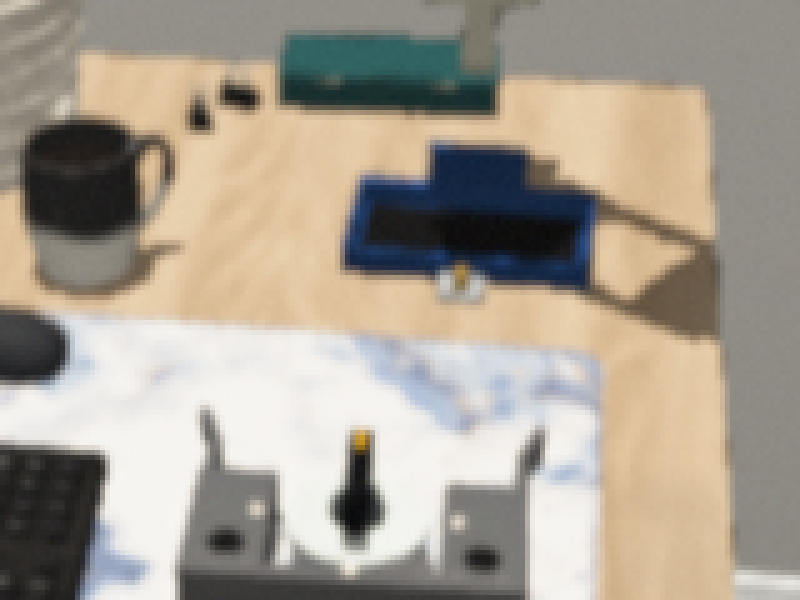

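```bash
python3 - <<'E'
from h import *
t=cv2.imread("pics/t2.png");g=cv2.cvtColor(t,cv2.COLOR_BGR2GRAY).astype(float)
def cen(u,v,r,dark=True):
    p=g[v-r:v+r+1,u-r:u+r+1]; w=np.clip((120-p) if dark else p-190,0,60); yy,xx=np.mgrid[v-r:v+r+1,u-r:u+r+1]; return ((xx*w).sum()/w.sum(),(yy*w).sum()/w.sum())
def c(x,y): return (240+x/5-.5,190+y/5-.5)
a=cen(261,213,4);b=cen(262,260,4);print(a,b)
A,B=plane("top",[a,b],.032);d=A-B;print("holes mid",(A+B)/2,np.degrees(np.arctan2(d[1],d[0])),np.linalg.norm(d))
a=cen(272,217,2,False);b=cen(272,255,2,False)
A,B=plane("top",[a,b],.032);d=A-B;print("dots mid",(A+B)/2,np.degrees(np.arctan2(d[1],d[0])),np.linalg.norm(d))
show("back",edge("top",t,c(68,80),c(77,392),2.5,.032))
show("hi",edge("top",t,c(72,75),c(225,73),2.5,.032))
show("lo",edge("top",t,c(80,397),c(232,395),2.5,.032))
show("railhi inner",edge("top",t,c(235,88),c(300,84),1.5,.0))
show("raillo inner",edge("top",t,c(240,378),c(300,377),1.5,.02))
show("bar hi",edge("top",t,c(110,219),c(140,219),2,.071));show("bar lo",edge("top",t,c(110,246),c(140,246),2,.071))
print("bar ends",plane("top",[c(105,233),c(218,231)],.071)*1000)
show("rail tops hi out",edge("top",t,c(232,75),c(300,73),2,.02));
E
```

```text
(np.float64(261.2800947867299), np.float64(212.59289099526066)) (np.float64(262.59097254536994), np.float64(260.48534201954396))
holes mid [0.54051204 0.20333822 0.032     ] 2.1480157560101314 0.1399857247574448
dots mid [0.54214052 0.17375875 0.032     ] 1.498213864726253 0.112649100495153
back pt [515.8 227.7] ang 1.16 n 42 res 0.22
hi pt [637.1 175.1] ang -89.42 n 25 res 0.15
lo pt [445.8 181.3] ang -86.94 n 27 res 0.34
railhi inner pt [629.2 114.2] ang -88.44 n 13 res 0.09
raillo inner pt [459.  109.9] ang -88.97 n 13 res 0.12
bar hi pt [547.2 193.8] ang -83.66 n 7 res 0.34
bar lo pt [532.3 193.7] ang 82.24 n 7 res 0.32
bar ends [[540.45884277 205.04258205  71.        ]
 [541.98625941 141.19033465  71.        ]]
rail tops hi out pt [638.6 113.9] ang -89.5 n 12 res 0.12
```

```bash
python3 -m crank '[[[0.04,0,-0.001,0,0,0,1],[0.08,0,-0.001,0,0,0,0.5],[0.1,0,-0.001,0,0,0,0],[0.106,0,-0.001,0,0,0,-0.4],[0.106,0,-0.001,0,0,0,-1],[0.106,0,-0.001,0,0,0,-1],[0.106,0,-0.001,0,0,0,-1],[0.106,0,-0.001,0,0,0,-1],[0.106,0,-0.001,0,0,0,-1],[0.106,0,-0.001,0,0,0,-1],[0.106,0,-0.001,0,0,0,-1],[0.106,0,-0.001,0,0,0,-1]]]' 60; python3 - <<'E'
from h import *
st()
s=ctrl.snapshot("side");crop("",s,260,100,120,90,"pics/s3c.png")
E
```

```text
time: 9.05
tool_pos: [0.5026, -0.2376, 0.0244]
tcp_rot: [[0.002, -0.009, -1.0], [0.001, -1.0, 0.009], [-1.0, -0.001, -0.002]]
wrist_force: [-0.0, -0.1, 2.7]
gripper_width: 0.0113
t 9.05 tcp [0.5026, -0.2376, 0.0244] jaw -90.5 F [-0.0, -0.1, 2.7] M [-0.05, 0.19, 0.03] w 0.0113
```

View pics/s3c.png

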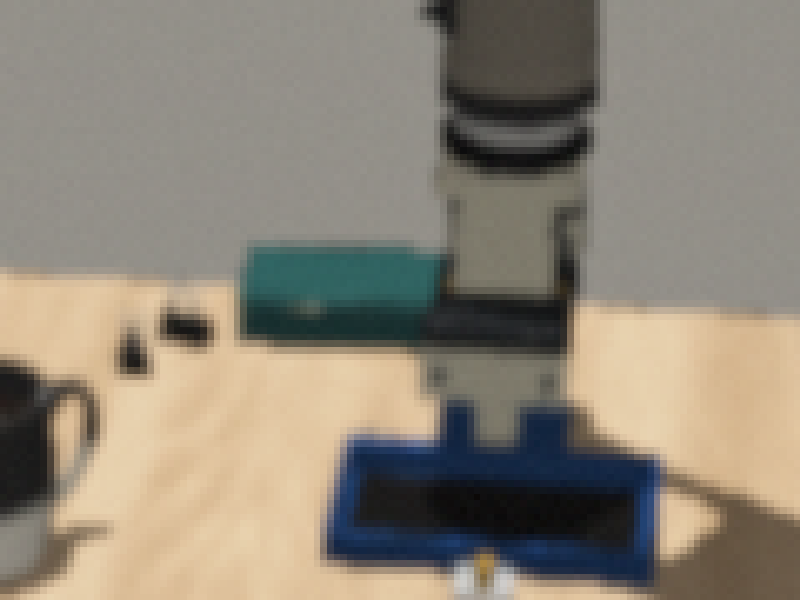

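```bash
python3 -m crank '[[[-0.01,0,0,0,0,0,-1],[-0.02,0,0,0,0,0,-1],[-0.03,0,0,0,0,0,-1],[-0.03,0,0,0,0,0,-1]]]' 60; python3 - <<'E'
from h import *
st(); goal(.548,-.058,.054,-88.4);goal(.548,-.058,.0264,-88.4)
t=ctrl.snapshot("top");crop("",t,355,205,80,90,"pics/t4c.png");cv2.imwrite("pics/t4.png",t)
s=ctrl.snapshot("side");crop("",s,260,100,120,90,"pics/s4c.png")
E
```

```text
time: 9.6
tool_pos: [0.5031, -0.238, 0.0555]
tcp_rot: [[0.004, -0.009, -1.0], [-0.001, -1.0, 0.009], [-1.0, 0.001, -0.004]]
wrist_force: [-0.2, 0.2, -3.0]
gripper_width: 0.0117
t 9.6 tcp [0.5031, -0.238, 0.0555] jaw -90.5 F [-0.2, 0.2, -3.0] M [-0.14, 0.13, 0.0] w 0.0117
shift [0.0016, -0.1804, -0.0433] turn [-2.1, -0.2, -0.0]
shift [0.0292, -0.1804, -0.0432] turn [-2.1, -0.2, -0.0]
```

View pics/s4c.png

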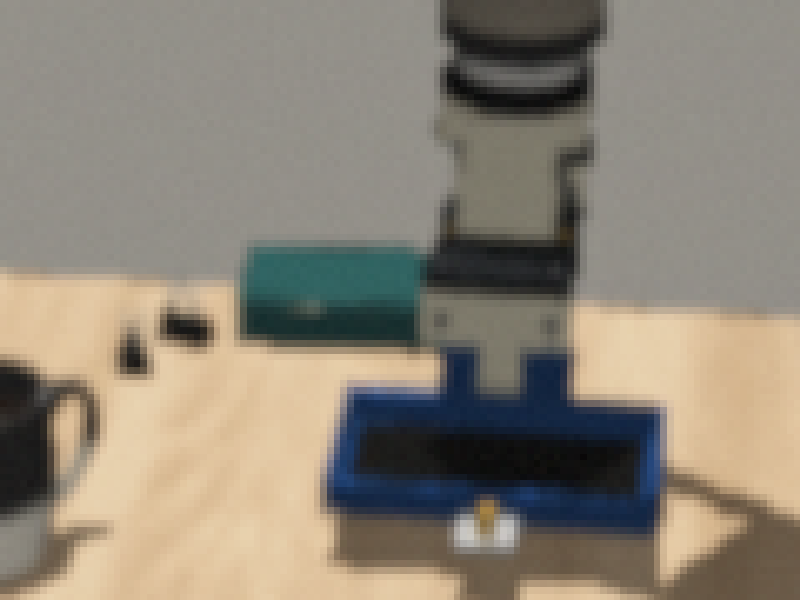

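View pics/t4c.png

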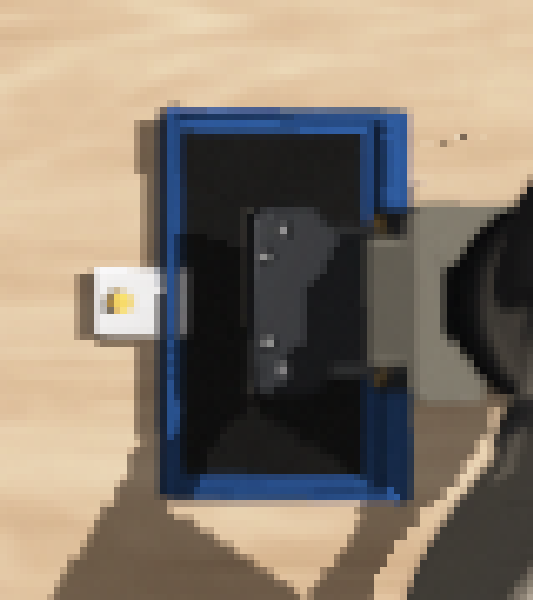

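```bash
python3 -m crank '[[[0,-0.015,-0.004,0,0,0,-1],[0,-0.04,-0.01,-0.5,0,0,-1],[0,-0.07,-0.017,-1,0,0,-1],[0,-0.1,-0.024,-1.5,0,0,-1],[0,-0.13,-0.031,-2,0,0,-1],[0,-0.155,-0.037,-2,0,0,-1],[0,-0.172,-0.041,-2.1,0,0,-1],[0,-0.18,-0.043,-2.1,0,0,-1],[0,-0.18,-0.043,-2.1,0,0,-1],[0,-0.18,-0.043,-2.1,0,0,-1]]]' 60; python3 - <<'E'
from h import *
st(); goal(.548,-.058,.0264,-88.4)
t=ctrl.snapshot("top");crop("",t,240,190,140,105,"pics/t5c.png");cv2.imwrite("pics/t5.png",t)
s=ctrl.snapshot("side");crop("",s,260,120,120,90,"pics/s5c.png")
E
```

```text
time: 10.95
tool_pos: [0.547, -0.0587, 0.0546]
tcp_rot: [[0.002, 0.027, -1.0], [0.0, -1.0, -0.027], [-1.0, -0.0, -0.002]]
wrist_force: [-0.9, -0.0, -2.7]
gripper_width: 0.0113
t 10.95 tcp [0.547, -0.0587, 0.0546] jaw -88.44 F [-0.9, -0.0, -2.7] M [-0.14, 0.15, 0.01] w 0.0113
shift [0.0282, -0.0006, -0.001] turn [-0.0, -0.1, 0.0]
```

View pics/t5c.png

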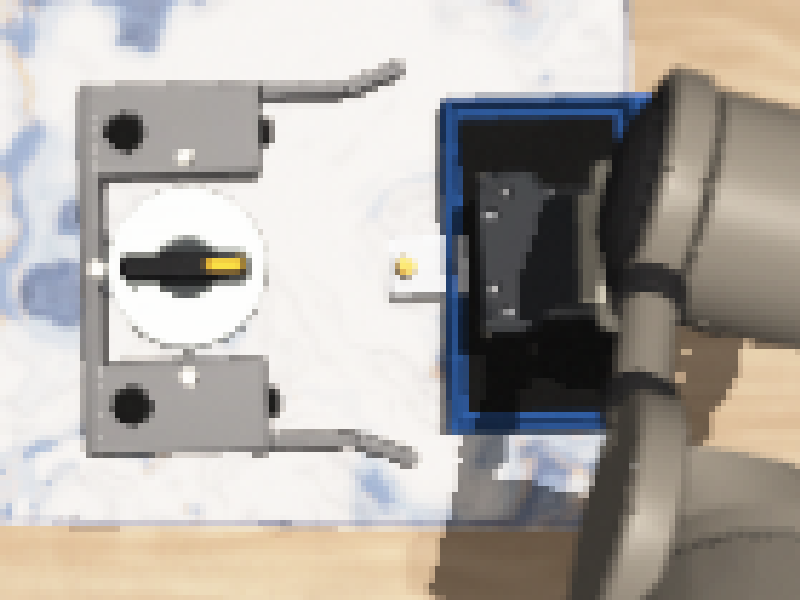

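View pics/s5c.png

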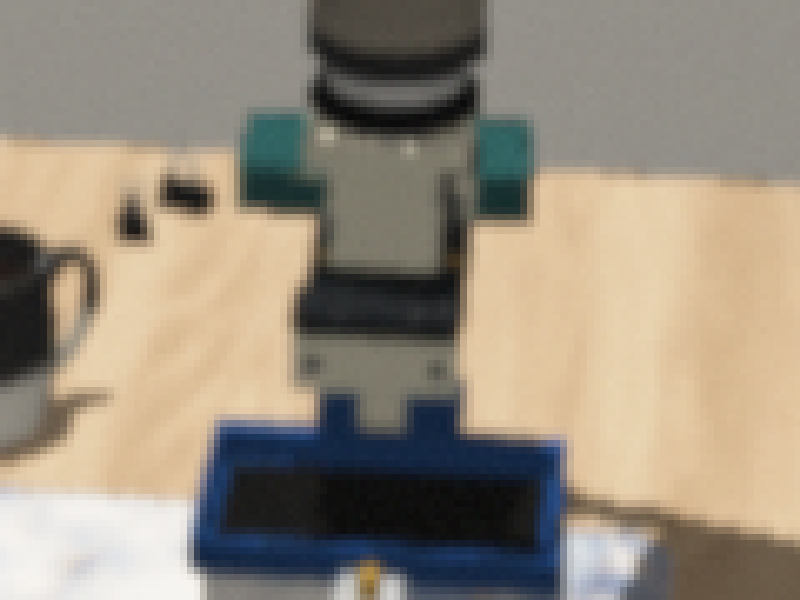

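```bash
python3 - <<'E'
from h import *
t=cv2.imread("pics/t5.png")
c=lambda x,y:(240+x/5.714-.5,190+y/5.714-.5)
h=cv2.cvtColor(t,cv2.COLOR_BGR2HSV);m=((h[...,0]>18)&(h[...,0]<35)&(h[...,1]>110)).astype(np.uint8)
m2=np.zeros_like(m);m2[231:242,304:316]=m[231:242,304:316];M=cv2.moments(m2,True);p=(M["m10"]/M["m00"],M["m01"]/M["m00"])
X=plane("top",[p],.051)[0];print("stud",p,X, "axis x at that y",.5418-(X[1]-.1738)*np.tan(np.radians(1.6)))
e=edge("top",t,c(450,97),c(600,97),2,.049);show("hi",e);e2=edge("top",t,c(450,432),c(600,434),2,.049);show("lo",e2)
show("front",edge("top",t,c(441,110),c(445,225),2,.049));show("front2",edge("top",t,c(443,300),c(443,420),2,.049))
# bar direction & mark
print(tri(p,(0,0)) if 0 else "")
E
```

```text
stud (310.1666666666667, 236.16666666666666) [0.54160984 0.06356523 0.051     ] axis x at that y 0.5448791359428498
hi pt [628.    9.2] ang -88.17 n 27 res 0.33
lo pt [458.1   8.7] ang -89.72 n 27 res 0.12
front pt [594.  47.] ang 0.84 n 19 res 0.08
front2 pt [492.9  44.8] ang -0.03 n 21 res 0.12
```

```bash
python3 -m crank '[[[0,0,-0.0035,-0.3,0,0,-1],[0.01,0,-0.0035,-0.3,0,0,-1],[0.02,0,-0.0035,-0.3,0,0,-1],[0.026,0,-0.0035,-0.3,0,0,-1],[0.028,0,-0.0035,-0.3,0,0,-1],[0.028,0,-0.0035,-0.3,0,0,-1]]]' 60; python3 - <<'E'
from h import *
st()
t=ctrl.snapshot("top");crop("",t,240,190,140,105,"pics/t6c.png");cv2.imwrite("pics/t6.png",t)
s=ctrl.snapshot("side");crop("",s,260,120,120,90,"pics/s6c.png")
c=lambda x,y:(240+x/5.714-.5,190+y/5.714-.5)
h=cv2.cvtColor(t,cv2.COLOR_BGR2HSV);m=((h[...,0]>18)&(h[...,0]<35)&(h[...,1]>110)).astype(np.uint8)
m2=np.zeros_like(m);m2[231:242,304:316]=m[231:242,304:316];M=cv2.moments(m2,True);p=(M["m10"]/M["m00"],M["m01"]/M["m00"])
X=plane("top",[p],.022)[0];print("stud",p,X, "axis x at that y",.5418-(X[1]-.1738)*np.tan(np.radians(1.8)))
e=edge("top",t,c(450,97),c(600,97),2.5,.02);show("hi",e);e2=edge("top",t,c(450,425),c(600,427),2.5,.02);show("lo",e2)
E
```

```text
time: 11.8
tool_pos: [0.5503, -0.0586, 0.0268]
tcp_rot: [[0.002, 0.032, -0.999], [0.0, -0.999, -0.032], [-1.0, -0.0, -0.002]]
wrist_force: [-2.2, -0.2, 0.2]
gripper_width: 0.0118
t 11.8 tcp [0.5503, -0.0586, 0.0268] jaw -88.16 F [-2.2, -0.2, 0.2] M [-0.01, 0.5, 0.08] w 0.0118
stud (309.8, 235.6) [0.54402661 0.06285221 0.022     ] axis x at that y 0.5452866746240576
hi pt [631.6  -1.4] ang -87.63 n 27 res 0.33
lo pt [462.4  -3.7] ang -88.86 n 23 res 0.17
```

View pics/t6c.png

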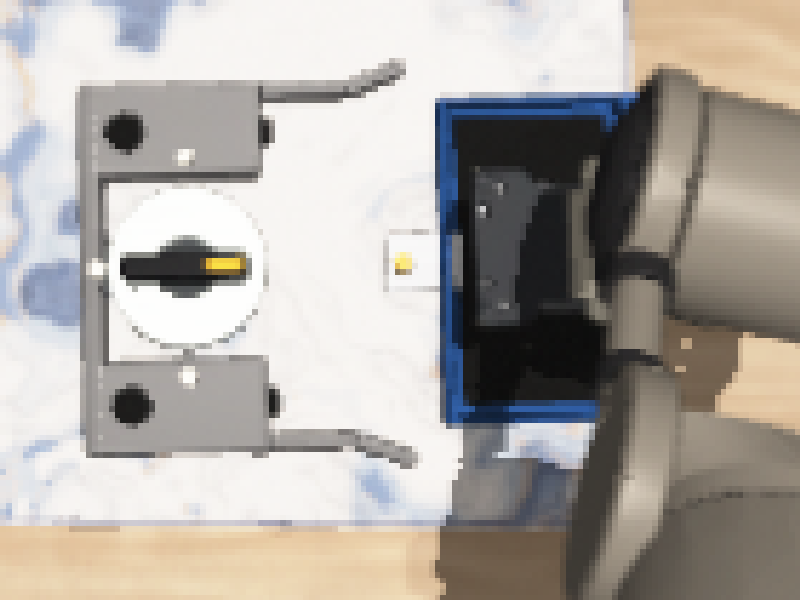

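View pics/s6c.png

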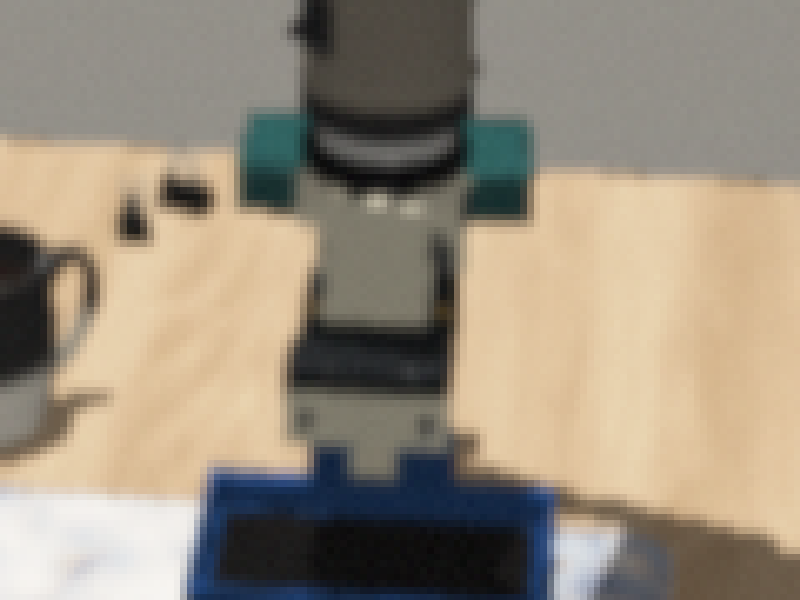

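```bash
python3 -m crank '[[[0,-0.005,0,0,0,0,-1],[0,-0.012,0,0,0,0,-1],[0,-0.02,0,0,0,0,-1],[0,-0.028,0,0,0,0,-1],[0,-0.036,0,0,0,0,-1],[0,-0.044,0,0,0,0,-1],[0,-0.052,0,0,0,0,-1],[0,-0.06,0,0,0,0,-1]]]' 60; python3 - <<'E'
from h import *
st()
t=ctrl.snapshot("top");crop("",t,240,190,140,105,"pics/t7c.png");cv2.imwrite("pics/t7.png",t)
E
```

```text
time: 12.9
tool_pos: [0.5483, 0.0019, 0.0268]
tcp_rot: [[0.002, 0.032, -0.999], [0.0, -0.999, -0.032], [-1.0, -0.0, -0.002]]
wrist_force: [-0.4, -1.4, -2.5]
gripper_width: 0.0115
t 12.9 tcp [0.5483, 0.0019, 0.0268] jaw -88.16 F [-0.4, -1.4, -2.5] M [-0.23, 0.18, 0.03] w 0.0115
```

View pics/t7c.png

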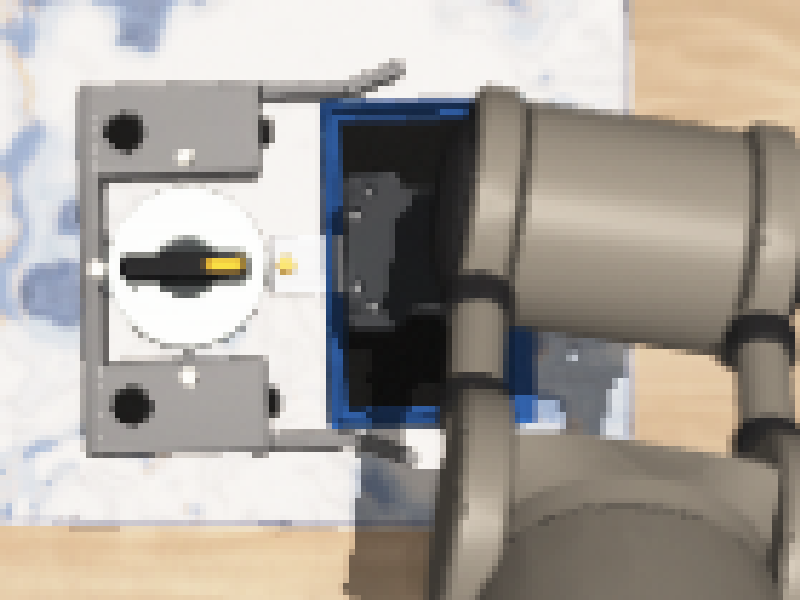

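```bash
python3 -m crank '[[[0,-0.005,0,0,0,0,-1],[0,-0.011,0,0,0,0,-1],[0,-0.017,0,0,0,0,-1],[0,-0.022,0,0,0,0,-1],[0,-0.024,0,0,0,0,-1]]]' 60; python3 -m crank '[[[0,-0.001,0,0,0,0,-1],[0,-0.002,0,0,0,0,-1],[0,-0.002,0,0,0,0,-1]]]'; python3 -m crank '[[[0,-0.002,0,0,0,0,-1],[0,-0.002,0,0,0,0,-1]]]';python3 - <<'E'
from h import *
st()
t=ctrl.snapshot("top");crop("",t,240,190,140,105,"pics/t8c.png");cv2.imwrite("pics/t8.png",t)
E
```

```text
time: 13.58
tool_pos: [0.5474, 0.0271, 0.0268]
tcp_rot: [[0.002, 0.033, -0.999], [0.001, -0.999, -0.033], [-1.0, -0.001, -0.002]]
wrist_force: [-0.9, -2.9, -2.7]
gripper_width: 0.0117
time: 13.95
tool_pos: [0.5475, 0.0288, 0.0269]
tcp_rot: [[0.002, 0.033, -0.999], [0.0, -0.999, -0.033], [-1.0, -0.0, -0.002]]
wrist_force: [-0.3, -2.8, -2.6]
gripper_width: 0.0117
time: 14.2
tool_pos: [0.5475, 0.0304, 0.0269]
tcp_rot: [[0.002, 0.033, -0.999], [-0.0, -0.999, -0.033], [-1.0, 0.0, -0.002]]
wrist_force: [-0.4, -5.0, -1.2]
gripper_width: 0.0115
t 14.2 tcp [0.5475, 0.0304, 0.0269] jaw -88.11 F [-0.4, -5.0, -1.2] M [-0.92, 0.11, 0.06] w 0.0115
```

View pics/t8c.png

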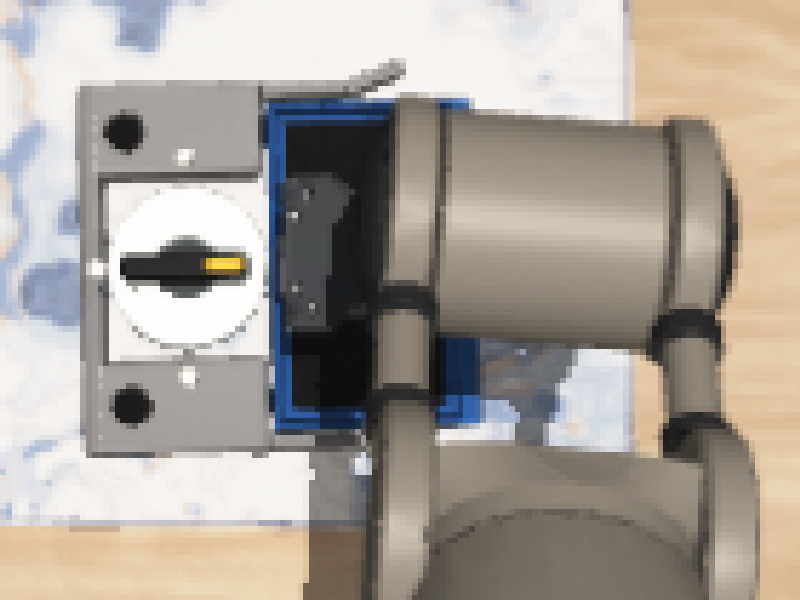

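```bash
python3 -m crank '[[[0.0005,-0.001,0,0,0,0,-1],[0.0005,-0.002,0,0,0,0,-1],[0.0005,-0.002,0,0,0,0,-1],[0.0005,-0.002,0,0,0,0,-1]]]'; python3 -m crank '[[[0,-0.001,0,0,0,0,-1],[0,-0.001,0,0,0,0,-1],[0,-0.001,0,0,0,0,-1]]]' 
```

```text
time: 14.75
tool_pos: [0.5475, 0.0314, 0.0268]
tcp_rot: [[0.002, 0.033, -0.999], [-0.001, -0.999, -0.033], [-1.0, 0.001, -0.002]]
wrist_force: [-0.9, -8.9, 1.5]
gripper_width: 0.0115
time: 15.12
tool_pos: [0.5475, 0.0314, 0.0271]
tcp_rot: [[0.002, 0.033, -0.999], [-0.003, -0.999, -0.033], [-1.0, 0.003, -0.002]]
wrist_force: [-0.5, -8.0, 0.1]
gripper_width: 0.0117
```

```bash
python3 -m crank '[[[0,0,0,0,0,0,-0.6],[0,0,0,0,0,0,0],[0,0,0,0,0,0,0],[0,0,0,0,0,0,0],[-0.03,0,0,0,0,0,0],[-0.08,0,0,0,0,0,0],[-0.14,0,0,0,0,0,0.2],[-0.14,0,0,0,0,0,0.2]]]'; python3 - <<'E'
from h import *
st(); goal(.541,.1743,.15,1.8); goal(.34,.1743,.16,1.8); goal(.55,-.12,.19,1.8)
t=ctrl.snapshot("top");cv2.imwrite("pics/t9.png",t);s=ctrl.snapshot("side");crop("",s,260,130,120,110,"pics/s9c.png");crop("",t,240,190,140,105,"pics/t9c.png")
E
```

```text
time: 16.12
tool_pos: [0.55, 0.0319, 0.1721]
tcp_rot: [[0.013, 0.033, -0.999], [-0.003, -0.999, -0.033], [-1.0, 0.004, -0.013]]
wrist_force: [1.2, 0.2, -0.7]
gripper_width: 0.0545
t 16.12 tcp [0.55, 0.0319, 0.1721] jaw -88.09 F [1.2, 0.2, -0.7] M [-0.04, 0.21, 0.01] w 0.0545
shift [0.0215, -0.1427, 0.0045] turn [-89.9, -0.4, -0.7]
shift [0.009, -0.1493, 0.2053] turn [-89.9, -0.4, -0.7]
shift [-0.0174, 0.1519, 0.0049] turn [-89.9, -0.4, -0.7]
```

View pics/s9c.png

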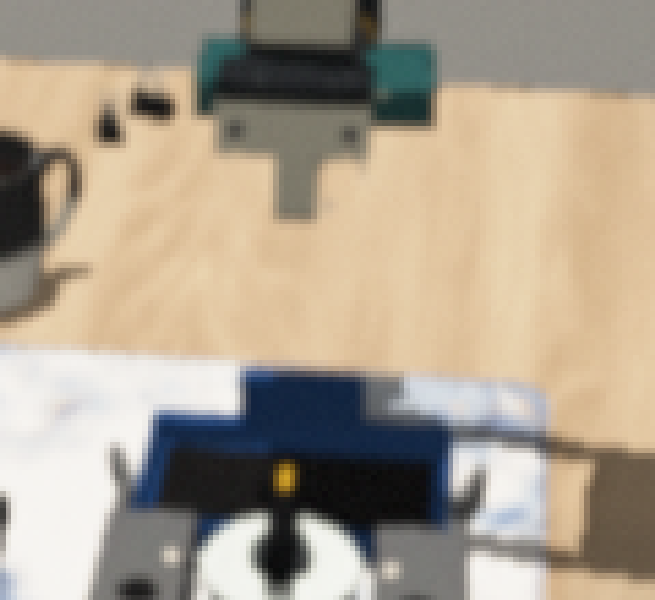

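View pics/t9c.png

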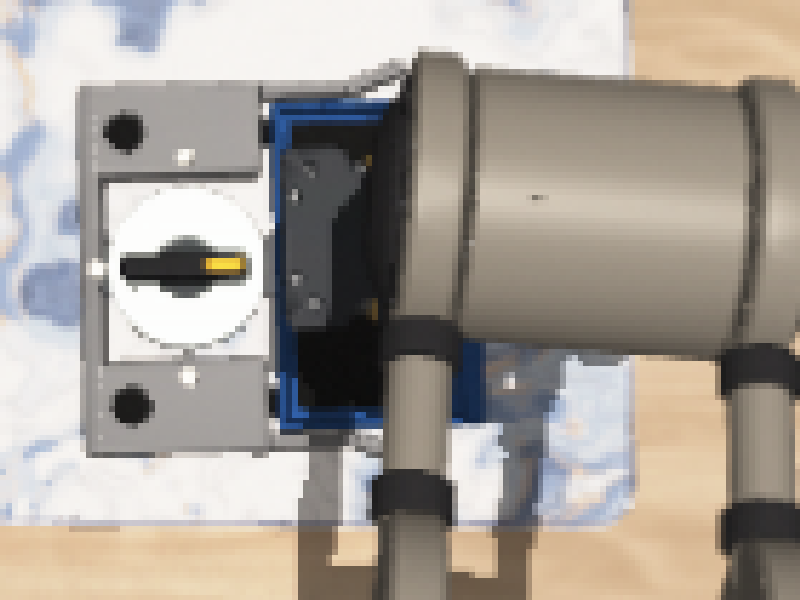

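```bash
python3 - <<'E'
from h import *
c=lambda x,y:(240+x/5.714-.5,190+y/5.714-.5)
for n in ("pics/t8.png","pics/t9.png"):
    t=cv2.imread(n)
    for a,b in (((271,150),(273,240)),((277,290),(280,360))):
        show(n+" caddy front",edge("top",t,c(*a),c(*b),1.8,.02,ch=2))
t=cv2.imread("pics/t2.png");c=lambda x,y:(240+x/5-.5,190+y/5-.5)
show("face hi",edge("top",t,c(229,80),c(228,100),1.5,.032));show("face lo",edge("top",t,c(233,318),c(234,338),1.5,.032))
t=cv2.imread("pics/t9.png");g=t[190:300,255:300]
print(t[215:240:4,282:294].astype(int)[...,0]); print(t[215:240:4,282:294].astype(int)[...,2])
E
```

```text
pics/t8.png caddy front pt [573.2 131.6] ang 0.33 n 16 res 0.09
pics/t8.png caddy front pt [511.9 129.4] ang 3.57 n 13 res 0.11
pics/t9.png caddy front pt [582.8 130.9] ang 3.31 n 16 res 0.43
pics/t9.png caddy front pt [507.7 128.6] ang 3.44 n 12 res 0.17
face hi pt [625.9 136.1] ang 15.72 n 4 res 0.42
face lo pt [486.7 130.8] ang 7.0 n 5 res 0.41
[[162 164 163 103  90 101 139 127  95  32  35  37]
 [141 136 130 132 235 106 138  59  65  71  77  98]
 [241 241 241 241 235 114 139  59  71 139  63  79]
 [250 225 242 241 238 189 135  61  78  79  78  78]
 [253 253 252 222 145 109  64  51  83  78  79  78]
 [ 55 142 253 250 119 111  63  51  82  78  78  78]
 [171 251 253 252 115 113  72  45  71 131  93  77]]
[[169 171 170 106  91  66  40  39  39  32  35  37]
 [147 142 135 141 241  72  44  55  61  68  75  98]
 [247 247 247 246 242  99  43  44  70 142  61  75]
 [252 231 247 246 243 186  41  43  75  75  74  75]
 [253 253 253 228 151 109  20  35  79  75  74  75]
 [153 146 253 252 121 109  20  35  80  76  76  76]
 [175 252 253 252 118 110  38  27  69 132  92  73]]
```

```bash
python3 -m crank '[[[0,-0.02,0.001,-10,0,0,1],[0,-0.04,0.002,-20,0,0,1],[0,-0.06,0.003,-30,0,0,1],[0,-0.08,0.0045,-40,0,0,1],[0,-0.1,0.0045,-50,0,0,1],[0,-0.12,0.0045,-60,0,0,1],[0,-0.1427,0.0045,-70,0,-0.5,1],[0,-0.1427,0.0045,-80,0,-0.5,1],[0,-0.1427,0.0045,-90,-0.4,-0.7,1],[0.02,-0.1427,0.0045,-90,-0.4,-0.7,1],[0.02,-0.1427,0.0045,-90,-0.4,-0.7,1]]]' 50; python3 - <<'E'
from h import *
st(); goal(.541,.1743,.044,1.8)
E
```

```text
time: 17.6
tool_pos: [0.5359, 0.1741, 0.1437]
tcp_rot: [[-0.016, 0.999, 0.033], [-0.001, 0.033, -0.999], [-1.0, -0.016, 0.0]]
wrist_force: [0.2, -0.2, -0.6]
gripper_width: 0.0921
t 17.6 tcp [0.5359, 0.1741, 0.1437] jaw 1.9 F [0.2, -0.2, -0.6] M [-0.05, 0.08, -0.01] w 0.0921
shift [0.0996, 0.0067, -0.0] turn [0.1, 0.0, 0.9]
```

```bash
python3 -m crank '[[[0.03,0.0067,0,0,0,0.9,1],[0.065,0.0067,0,0,0,0.9,0.5],[0.09,0.0067,0,0,0,0.9,0],[0.1,0.0067,0,0,0,0.9,-0.4],[0.1,0.0067,0,0,0,0.9,-1],[0.1,0.0067,0,0,0,0.9,-1],[0.1,0.0067,0,0,0,0.9,-1],[0.1,0.0067,0,0,0,0.9,-1],[0.1,0.0067,0,0,0,0.9,-1],[0.1,0.0067,0,0,0,0.9,-1],[0.1,0.0067,0,0,0,0.9,-1],[0.1,0.0067,0,0,0,0.9,-1]]]' 50; python3 - <<'E'
from h import *
st();goal(.5415,.1743,.044,-88.2)
E
```

```text
time: 19.1
tool_pos: [0.54, 0.1743, 0.0438]
tcp_rot: [[-0.002, 0.999, 0.033], [-0.0, 0.033, -0.999], [-1.0, -0.002, 0.0]]
wrist_force: [-5.3, -0.4, 5.7]
gripper_width: 0.0139
t 19.1 tcp [0.54, 0.1743, 0.0438] jaw 1.9 F [-5.3, -0.4, 5.7] M [-0.11, 0.81, -0.03] w 0.0139
shift [-0.0002, 0.0015, 0.0] turn [90.1, 0.1, 0.1]
```

```bash
python3 -m crank '[[[0,0,0,6,0,0,-1],[0,0,0,12,0,0,-1],[0,0,0,18,0,0,-1],[0,0,0,24,0,0,-1],[0,0,0,30,0,0,-1],[0,0,0,36,0,0,-1],[0,0,0,42,0,0,-1],[0,0,0,48,0,0,-1],[0,0,0,54,0,0,-1],[0,0,0,60,0,0,-1],[0,0,0,60,0,0,-1]]]' 60; python3 - <<'E'
from h import *
st();goal(.540,.1743,.044,-88.2)
E
```

```text
time: 20.48
tool_pos: [0.5406, 0.1739, 0.0439]
tcp_rot: [[-0.001, 0.529, -0.848], [-0.001, -0.848, -0.529], [-1.0, 0.0, 0.001]]
wrist_force: [0.8, -3.0, 0.6]
gripper_width: 0.0134
t 20.48 tcp [0.5406, 0.1739, 0.0439] jaw -58.04 F [0.8, -3.0, 0.6] M [-0.43, -0.11, 0.06] w 0.0134
shift [-0.0001, -0.0006, 0.0003] turn [30.2, 0.1, -0.0]
```

```bash
python3 -m crank '[[[0,0,0,6,0,0,-1],[0,0,0,12,0,0,-1],[0,0,0,17,0,0,-1],[0,0,0,22,0,0,-1],[0,0,0,26,0,0,-1],[0,0,0,29,0,0,-1],[0,0,0,31,0,0,-1],[0,0,0,32,0,0,-1],[0,0,0,32,0,0,-1]]]' 60; python3 - <<'E'
from h import *
st()
t=ctrl.snapshot("top");cv2.imwrite("pics/t10.png",t);s=ctrl.snapshot("side");crop("",s,240,130,140,130,"pics/s10c.png");crop("",t,240,190,140,105,"pics/t10c.png")
E
```

```text
time: 21.6
tool_pos: [0.5407, 0.1736, 0.0439]
tcp_rot: [[-0.001, 0.001, -1.0], [-0.002, -1.0, -0.001], [-1.0, 0.002, 0.001]]
wrist_force: [0.5, -5.9, 0.2]
gripper_width: 0.0135
t 21.6 tcp [0.5407, 0.1736, 0.0439] jaw -89.92 F [0.5, -5.9, 0.2] M [-0.73, 0.14, 1.04] w 0.0135
```

View pics/s10c.png

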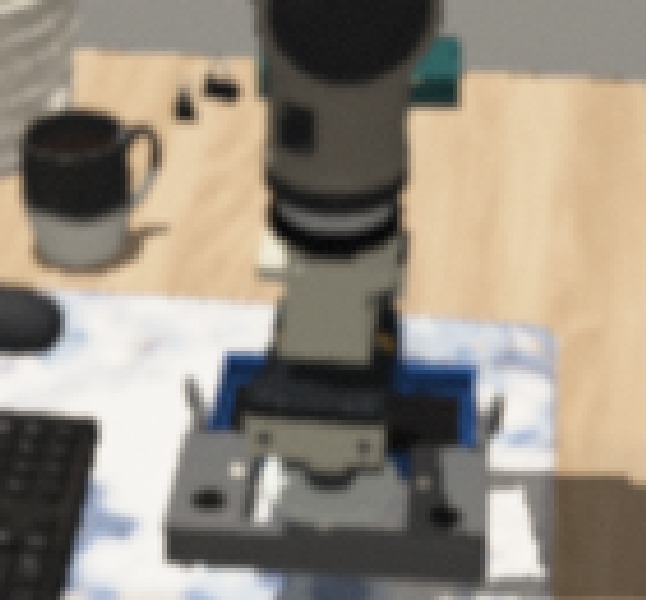

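View pics/t10c.png

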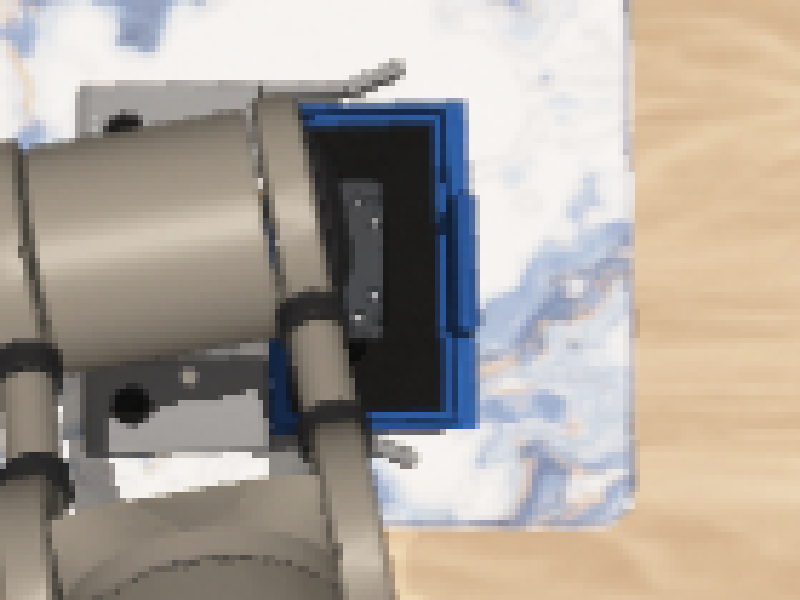

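```bash
python3 -m crank '[[[0,0,0,-2,0,0,-0.6],[0,0,0,-2,0,0,0],[0,0,0,-2,0,0,0.2],[0,0,0,-2,0,0,0.2],[-0.03,0,0,0,0,0,0.2],[-0.08,0,0,0,0,0,0.2],[-0.14,0,0,0,0,0,0.2],[-0.14,-0.05,0,0,0,0,0.2],[-0.14,-0.1,0,0,0,0,0.2],[-0.14,-0.15,0,0,0,0,0.2],[-0.14,-0.2,0.02,0,0,0,0.2],[-0.14,-0.2,0.02,0,0,0,0.2]]]' 60; python3 - <<'E'
from h import *
st()
t=ctrl.snapshot("top");cv2.imwrite("pics/t11.png",t);s=ctrl.snapshot("side");cv2.imwrite("pics/s11.png",s);crop("",s,240,150,140,160,"pics/s11c.png");crop("",t,180,190,180,105,"pics/t11c.png")
E
```

```text
time: 23.2
tool_pos: [0.5185, 0.3772, 0.1831]
tcp_rot: [[-0.002, 0.006, -1.0], [-0.001, -1.0, -0.006], [-1.0, 0.001, 0.002]]
wrist_force: [0.8, 0.2, -0.7]
gripper_width: 0.0552
t 23.2 tcp [0.5185, 0.3772, 0.1831] jaw -89.66 F [0.8, 0.2, -0.7] M [-0.04, 0.11, -0.04] w 0.0552
```

View pics/s11c.png

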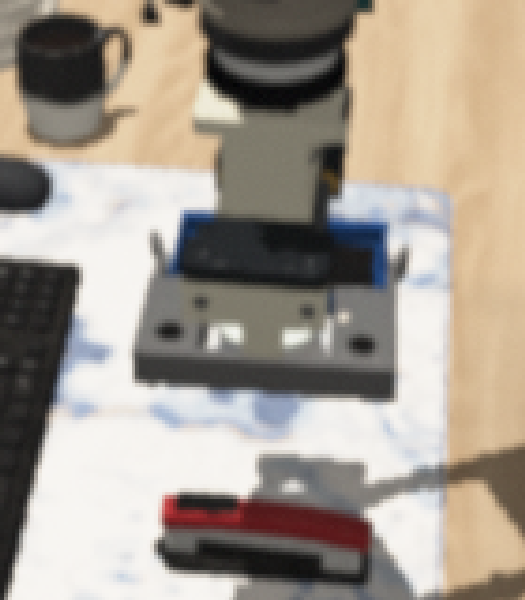

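View pics/t11c.png

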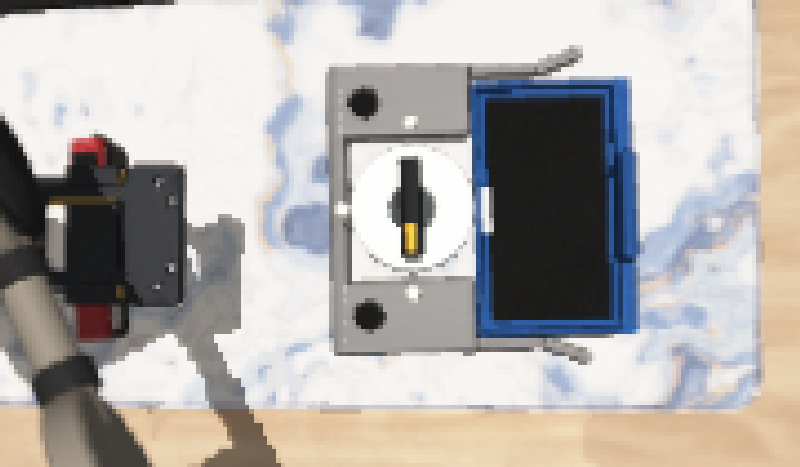

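```bash
python3 - <<'E'
from h import *
t=cv2.imread("pics/t0.png") if 0 else cv2.imread("pics/top0.png")
z=lambda x,y:(185+x/9.23-.5,210+y/9.23-.5)
show("arm +y edge",edge("top",t,z(97,110),z(112,515),2,.045))
show("foot -y edge",edge("top",t,z(221,140),z(221,505),2,.007))
print("low end red top",plane("top",[z(148,522)],.045)*1000,"high end red",plane("top",[z(130,100)],.047)*1000)
print("low end foot",plane("top",[z(205,518)],.007)*1000,"hi foot",plane("top",[z(200,120),z(155,92)],.007)*1000)
print("top ridge right",plane("top",[z(165,200),z(183,480)],.045)*1000)
t=cv2.imread("pics/t11.png");c=lambda x,y:(180+x/4.444-.5,190+y/4.444-.5)
show("cad hi",edge("top",t,c(490,82),c(610,80),2,.02));show("cad lo",edge("top",t,c(490,333),c(610,332),2,.02))
show("cad in hi",edge("top",t,c(495,99),c(600,98),1.2,.02));show("in lo",edge("top",t,c(495,320),c(600,320),1.2,.02))
show("in +y",edge("top",t,c(486,105),c(488,180),1.5,.02));show("cad -y",edge("top",t,c(628,90),c(630,140),2,.02))
show("cad front",edge("top",t,c(472,140),c(474,270),2,.02))
show("bar l",edge("top",t,c(400,165),c(402,200),2,.071));show("bar r",edge("top",t,c(422,165),c(423,200),2,.071))
E
```

```text
arm +y edge pt [516.3 394.8] ang 3.47 n 39 res 0.35
foot -y edge pt [514.2 364.9] ang 1.23 n 40 res 0.09
low end red top [[453.25443718 379.54258605  45.        ]] high end red [[585.56426648 387.75335719  47.        ]]
low end foot [[452.81513136 369.10647613   7.        ]] hi foot [[581.75462133 373.41384697   7.        ]
 [590.81230149 388.45657115   7.        ]]
top ridge right [[554.18088455 376.28801243  45.        ]
 [466.47933937 368.72544993  45.        ]]
cad hi pt [626.2  78.6] ang -87.08 n 25 res 0.34
cad lo pt [456.4  79.8] ang -89.33 n 27 res 0.11
cad in hi pt [615.7  83.2] ang -88.22 n 24 res 0.11
in lo pt [468.1  78.1] ang -89.7 n 24 res 0.06
in +y pt [588.7 125.6] ang 0.23 n 14 res 0.03
cad -y pt [605.4  28.5] ang 1.41 n 12 res 0.09
cad front pt [546.1 133. ] ang 2.73 n 19 res 0.29
bar l pt [556.2 180.6] ang -4.53 n 8 res 0.52
bar r pt [557.5 165.9] ang 3.69 n 7 res 0.28
```

```bash
python3 - <<'E'
from h import *
s=cv2.imread("pics/side0.png");crop("",s,270,270,80,50,"pics/stz2.png")
k=lambda x,y:(220+x/3-.5,130+y/3-.5)
show("foot +y bottom",edge("side",s,k(205,515),k(345,524),2,.0))
E
```

```text
foot +y bottom pt [512.5 403. ] ang 3.27 n 47 res 0.29
```

View pics/stz2.png

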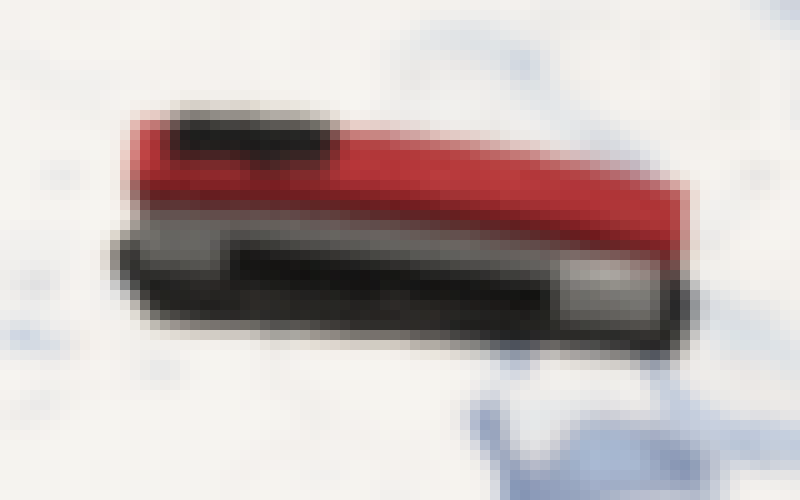

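```bash
python3 - <<'E'
from h import *
goal(.521,.384,.016,-87.3)
E
```

```text
shift [0.1673, -0.0105, -0.001] turn [-2.6, 0.1, -0.1]
```

```bash
python3 -m crank '[[[0.03,-0.0105,-0.001,-2.6,0,0,0.2],[0.07,-0.0105,-0.001,-2.6,0,0,0.2],[0.11,-0.0105,-0.001,-2.6,0,0,0.2],[0.145,-0.0105,-0.001,-2.6,0,0,0.2],[0.16,-0.0105,-0.001,-2.6,0,0,0.2],[0.167,-0.0105,-0.001,-2.6,0,0,0.2],[0.167,-0.0105,-0.001,-2.6,0,0,-0.2],[0.167,-0.0105,-0.001,-2.6,0,0,-1],[0.167,-0.0105,-0.001,-2.6,0,0,-1],[0.167,-0.0105,-0.001,-2.6,0,0,-1],[0.167,-0.0105,-0.001,-2.6,0,0,-1],[0.167,-0.0105,-0.001,-2.6,0,0,-1]]]' 40; python3 - <<'E'
from h import *
st();t=ctrl.snapshot("top");s=ctrl.snapshot("side");crop("",s,250,240,120,90,"pics/s12c.png");crop("",t,170,180,110,100,"pics/t12c.png")
E
```

```text
time: 24.8
tool_pos: [0.5213, 0.3845, 0.017]
tcp_rot: [[-0.0, 0.048, -0.999], [-0.001, -0.999, -0.048], [-1.0, 0.001, 0.0]]
wrist_force: [-0.0, 1.8, 5.7]
gripper_width: 0.0209
t 24.8 tcp [0.5213, 0.3845, 0.017] jaw -87.26 F [-0.0, 1.8, 5.7] M [0.12, 0.33, 0.01] w 0.0209
```

View pics/s12c.png

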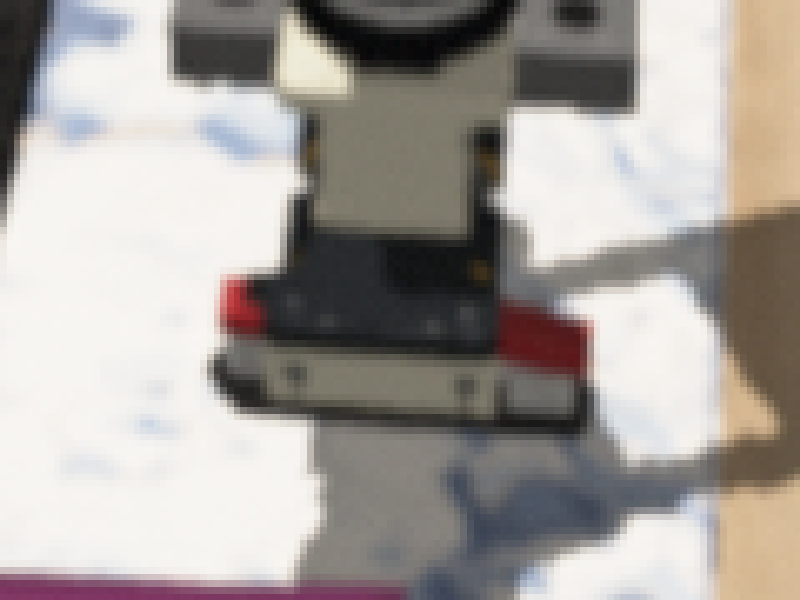

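View pics/t12c.png

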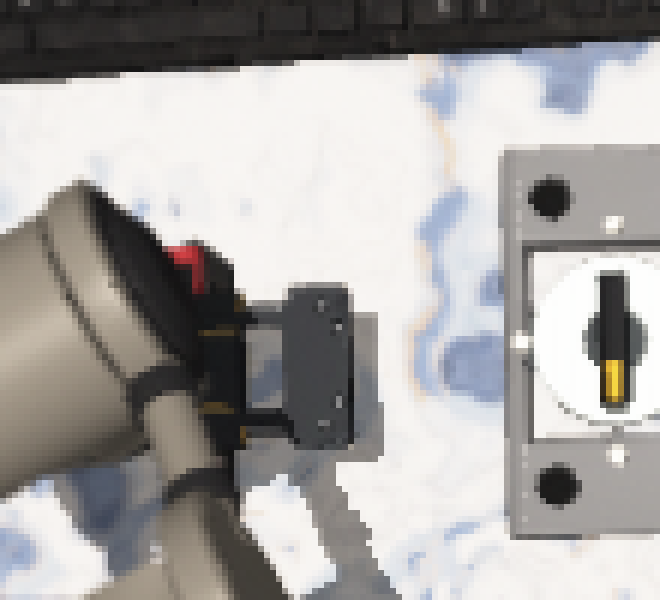

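```bash
python3 -m crank '[[[-0.015,0,0,0,0,0,-1],[-0.05,0,0,0,0,0,-1],[-0.09,0,0,0,0,0,-1],[-0.12,0,0,0,0,0,-1],[-0.13,0,0,0,0,0,-1],[-0.13,0,0,0,0,0,-1]]]' 50; python3 - <<'E'
from h import *
st();goal(.5442,.0825,.147,-88.2)
s=ctrl.snapshot("side");crop("",s,230,180,140,120,"pics/s13c.png")
E
```

```text
time: 25.65
tool_pos: [0.5212, 0.3845, 0.1469]
tcp_rot: [[-0.0, 0.048, -0.999], [-0.002, -0.999, -0.048], [-1.0, 0.002, 0.0]]
wrist_force: [0.5, -0.5, -2.6]
gripper_width: 0.0209
t 25.65 tcp [0.5212, 0.3845, 0.1469] jaw -87.27 F [0.5, -0.5, -2.6] M [-0.11, 0.19, 0.0] w 0.0209
shift [0.0004, 0.3027, -0.0086] turn [0.9, 0.0, -0.1]
```

View pics/s13c.png

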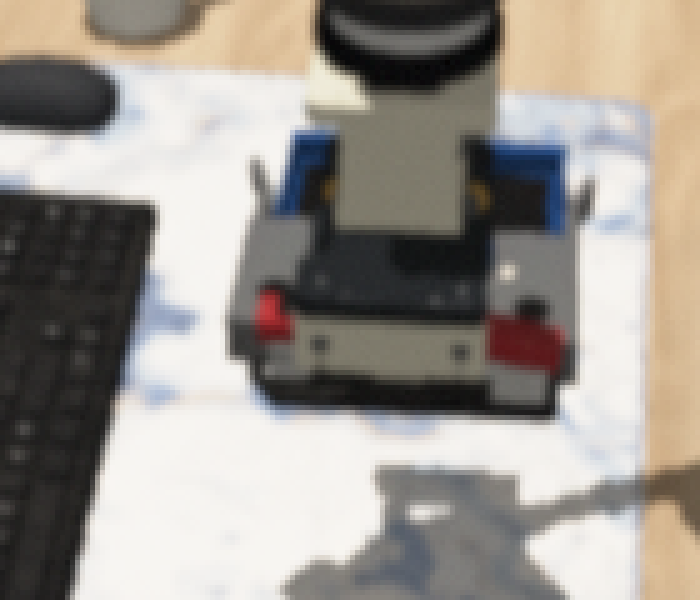

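Stapler is lifted level. I'll carry it over the cam to above the tray.

```bash
python3 -m crank '[[[0,0.02,0,0,0,0,-1],[0,0.055,-0.001,0,0,0,-1],[0,0.095,-0.002,0,0,0,-1],[0,0.135,-0.003,0.5,0,0,-1],[0,0.175,-0.005,0.5,0,0,-1],[0,0.215,-0.006,0.9,0,0,-1],[0,0.255,-0.007,0.9,0,0,-1],[0,0.285,-0.0085,0.9,0,0,-1],[0,0.3025,-0.0085,0.9,0,0,-1],[0,0.3025,-0.0085,0.9,0,0,-1],[0,0.3025,-0.0085,0.9,0,0,-1]]]' 50; python3 - <<'E'
from h import *
st();goal(.5442,.0825,.025,-88.2)
s=ctrl.snapshot("side");crop("",s,240,120,140,120,"pics/s14c.png")
t=ctrl.snapshot("top");cv2.imwrite("pics/t14.png",t);crop("",t,240,190,140,105,"pics/t14c.png")
E
```

```text
time: 27.08
tool_pos: [0.5434, 0.0834, 0.1462]
tcp_rot: [[-0.003, 0.033, -0.999], [-0.002, -0.999, -0.033], [-1.0, 0.002, 0.003]]
wrist_force: [-0.7, -0.4, -1.5]
gripper_width: 0.0216
t 27.07 tcp [0.5434, 0.0834, 0.1462] jaw -88.13 F [-0.7, -0.4, -1.5] M [0.04, 0.15, -0.02] w 0.0216
shift [0.1212, 0.0007, -0.0011] turn [0.1, 0.2, -0.1]
```

View pics/s14c.png

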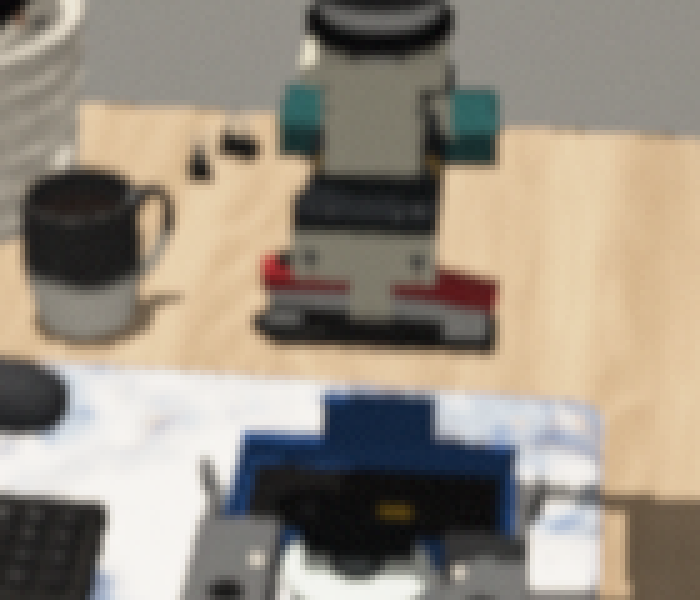

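View pics/t14c.png

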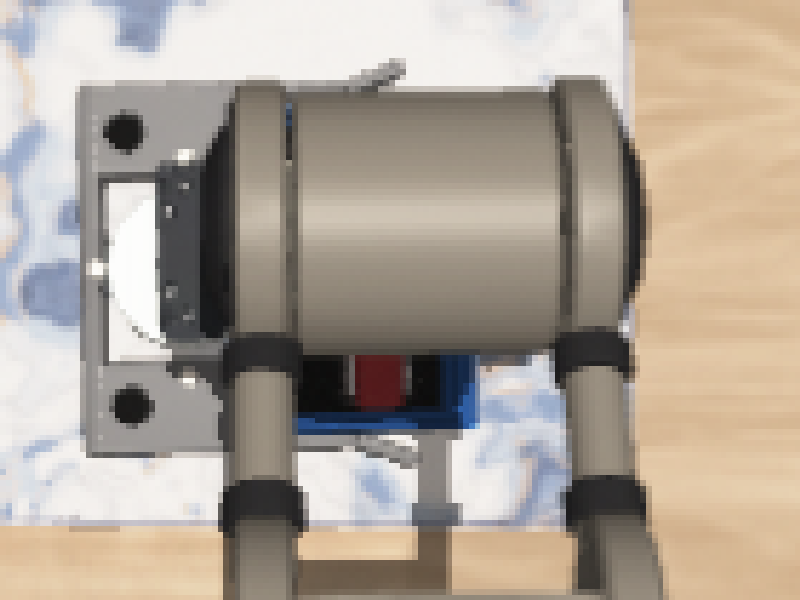

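```bash
python3 - <<'E'
from h import *
c=lambda x,y:(240+x/5.714-.5,190+y/5.714-.5); k=lambda x,y:(240+x/5-.5,120+y/5-.5)
print(plane("top",[c(380,409)],.165)*1000,plane("top",[c(380,409)],.15)*1000)
print(plane("side",[k(258,322),k(495,345)],.132)*1000)
# caddy tray inner via side view: top rim outer corners
print("side caddy rim back corners (z=.02)",plane("side",[k(243,436),k(516,450)],.02)*1000)
E
```

```text
[[474.54562648  81.28089504 165.        ]] [[473.996966    80.50933051 150.        ]]
[[606.89866158  86.00088696 132.        ]
 [472.86915014  92.90373337 132.        ]]
side caddy rim back corners (z=.02) [[624.4144314   39.34482619  20.        ]
 [457.38815568  31.73443239  20.        ]]
```

```bash
python3 -m crank '[[[0.02,0,0,0,0,0,-1],[0.05,0,0,0,0,0,-1],[0.08,0,0,0,0,0,-1],[0.1,0,0,0,0,0,-1],[0.112,0,0,0,0,0,-1],[0.118,0,0,0,0,0,-1],[0.121,0,0,0,0,0,-1],[0.122,0,0,0,0,0,-1],[0.122,0,0,0,0,0,-1]]]' 50; python3 - <<'E'
from h import *
st()
s=ctrl.snapshot("side");crop("",s,240,120,140,120,"pics/s15c.png")
E
```

```text
time: 28.3
tool_pos: [0.5435, 0.0834, 0.0248]
tcp_rot: [[-0.001, 0.033, -0.999], [-0.002, -0.999, -0.033], [-1.0, 0.002, 0.001]]
wrist_force: [-0.3, 0.7, -2.8]
gripper_width: 0.021
t 28.3 tcp [0.5435, 0.0834, 0.0248] jaw -88.09 F [-0.3, 0.7, -2.8] M [-0.05, 0.18, -0.01] w 0.021
```

View pics/s15c.png

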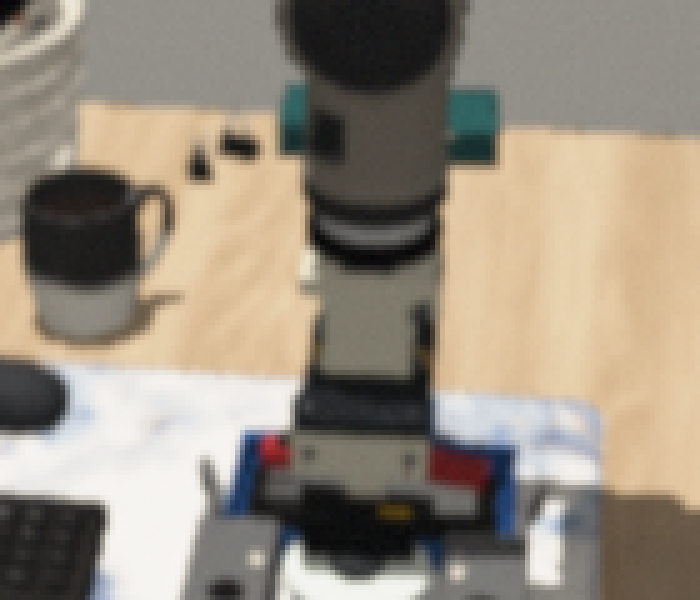

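```bash
python3 -m crank '[[[0.001,0,0,0,0,0,-1],[0.002,0,0,0,0,0,-1],[0.0025,0,0,0,0,0,-1],[0.003,0,0,0,0,0,-1]]]' 50; python3 - <<'E'
from h import *
st()
E
```

```text
time: 28.85
tool_pos: [0.5435, 0.0833, 0.022]
tcp_rot: [[-0.002, 0.033, -0.999], [-0.002, -0.999, -0.033], [-1.0, 0.002, 0.002]]
wrist_force: [-1.9, -0.2, 2.9]
gripper_width: 0.0212
t 28.85 tcp [0.5435, 0.0833, 0.022] jaw -88.09 F [-1.9, -0.2, 2.9] M [-0.09, 0.47, -0.02] w 0.0212
```

Contact (+2.9 N). I'll release and rise straight up, then move clear.

```bash
python3 -m crank '[[[0,0,0,0,0,0,-0.3],[0,0,0,0,0,0,0.1],[0,0,0,0,0,0,0.1],[0,0,0,0,0,0,0.1],[-0.02,0,0,0,0,0,0.1],[-0.06,0,0,0,0,0,0.1],[-0.11,0,0,0,0,0,0.1],[-0.16,0,0,0,0,0,0.1],[-0.18,0.06,0.0,0,0,0,0.1],[-0.18,0.12,0.04,0,0,0,0.1],[-0.18,0.18,0.08,0,0,0,0.1],[-0.18,0.24,0.1,0,0,0,0.1]]]' ; python3 -m crank '[[[0,0.02,0,0,0,0,0.1],[0,0.02,0,0,0,0,0.1]]]'; python3 - <<'E'
from h import *
st()
t=ctrl.snapshot("top");cv2.imwrite("pics/t16.png",t);s=ctrl.snapshot("side");cv2.imwrite("pics/s16.png",s);crop("",s,240,120,140,120,"pics/s16c.png");crop("",t,240,190,140,105,"pics/t16c.png")
cv2.imwrite("pics/t16f.png",t)
E
```

```text
time: 30.35
tool_pos: [0.4573, -0.1418, 0.2028]
tcp_rot: [[-0.001, 0.034, -0.999], [-0.002, -0.999, -0.034], [-1.0, 0.002, 0.001]]
wrist_force: [1.4, 0.1, 0.1]
gripper_width: 0.0504
time: 30.6
tool_pos: [0.4576, -0.1632, 0.203]
tcp_rot: [[-0.001, 0.031, -1.0], [-0.002, -1.0, -0.031], [-1.0, 0.002, 0.001]]
wrist_force: [0.5, -0.1, 0.2]
gripper_width: 0.0503
t 30.6 tcp [0.4576, -0.1632, 0.203] jaw -88.22 F [0.5, -0.1, 0.2] M [-0.05, 0.17, 0.07] w 0.0503
```

View pics/s16c.png

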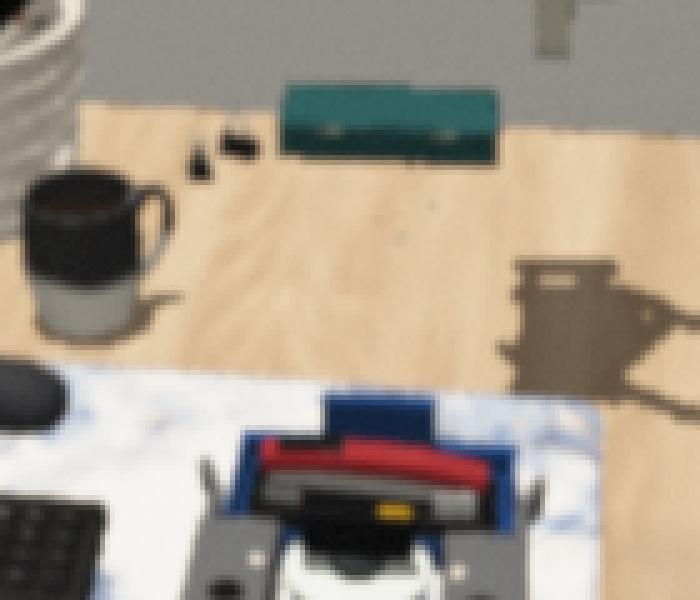

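View pics/t16c.png

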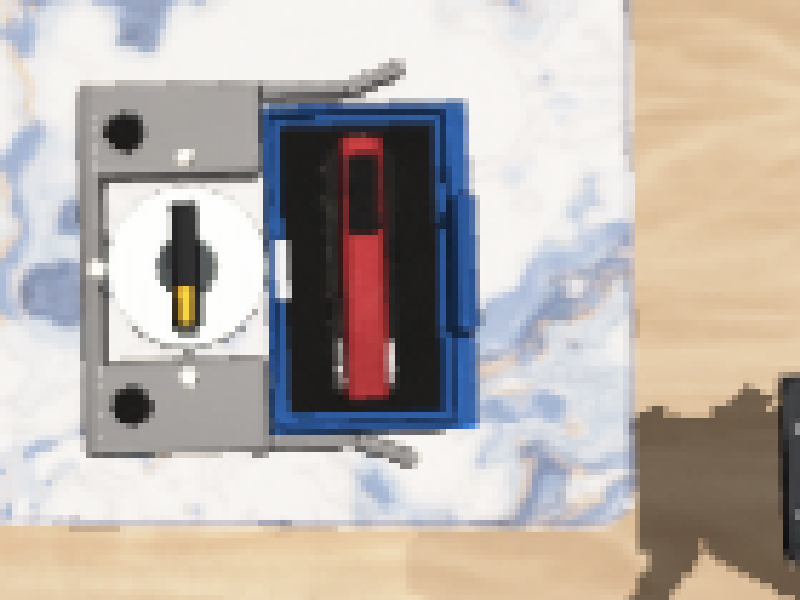

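View pics/t16f.png

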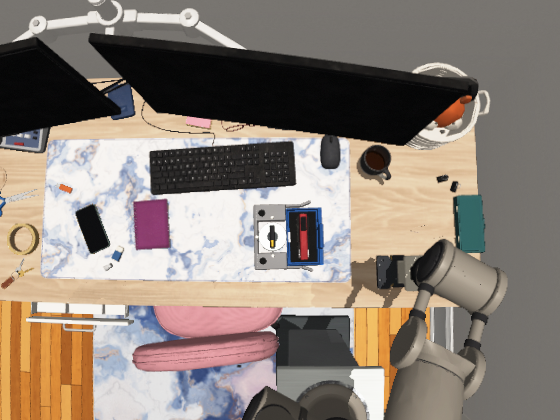

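The stapler stands in the middle of the tray, with its red arm at crop (365,265). The bar has its yellow end at (186,305), pointing to -x, and the caddy front is flush with the base face on both sides. The mug and notebook haven't moved. Handing in.

```bash
python3 - <<'E'
from h import *
t=cv2.imread("pics/t16.png");c=lambda x,y:(240+x/5.714-.5,190+y/5.714-.5)
P=plane("top",[c(184,202),c(186,333)],.071)*1000;d=P[0]-P[1];print("bar angle",np.degrees(np.arctan2(d[1],d[0])))
Q=plane("top",[c(364,136),c(368,398)],.045)*1000;print("stapler ends",Q)
print("mug/notebook px diff",[float(np.abs(t[y0:y1,x0:x1].astype(int)-cv2.imread("pics/top0.png")[y0:y1,x0:x1]).mean()) for x0,x1,y0,y1 in((355,395,140,185),(125,175,190,255))])
print(ctrl.job_done())
E
```

```text
bar angle 1.3374257050668352
stapler ends [[607.91901339  83.39344334  45.        ]
 [475.63301729  81.15618794  45.        ]]
mug/notebook px diff [4.821296296296296, 5.850564102564102]
the job is handed in; nothing more can be done
None
```

I finished the whole sequence and handed the job in after about 31 s of the 72 s allowed. `job_done()` reports no verdict, so the outcome rests on my own checks.

**What I did, in order:**
1. Turned the cam grip fully anticlockwise to its stop.
2. Carried the caddy by its rib, set it down at the rail mouth and slid it in until the spring buffers pushed back with about 8 N.
3. Turned the cam grip clockwise until it met its stop, at about 1 N m.
4. Set the stapler upright in the caddy tray and moved the arm clear.

**Last checks:**
- **Cam:** the grip bar lies at 1.3° in the last picture, against about 1.6–1.8° for the base's x axis, with the yellow mark to -x. That means it is locked.
- **Caddy:** it looks flush with the base face. Before I placed the stapler, its front edge measured y = 133.0 mm against about 133.8 mm for the face.
- **Stapler:** it looks upright, with ends at x = 476 and 608 mm and y about 82 mm, close to the caddy centre at roughly (544, 80) mm.
- **Mug and notebook:** they look unmoved, though I only compared pictures and did not measure their positions.
- **Robot:** it was clear of everything, with under 1 N at the wrist.

**Where measurements disagreed:**
- My base yaw readings scattered from 0.6° to 3°; I used about 1.6–1.8°.
- The caddy's sideways position once read about 3 mm off the base axis. I put that down to picking up a rail edge in the image, because the rails only allow 2 mm each side.
- When I released the caddy before locking, the springs pushed it back to about 4–6 mm short, within the cam's 8 mm catch range.

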